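Turn the saucepan's handle inward on the crowded hob

TASK

The black handle of the steel saucepan on the hob's rear-left ring sticks out over the left edge: slide the pan round on its ring, base flat on the glass, so that the handle swings past the front-left ring and in, and points to the middle of the hob, clear of the other pans. The little cream can on the front-left ring is in the way: stand it aside first, and once the handle is in, put it back upright in the middle of its ring. Do not knock the pans together or bump the low shelf above, and leave the casserole and the milk pan as they stand.

Things in the scene. Friction and masses are not known exactly. Their poses are not given: they have to be found in the camera images.
- hob: Black glass induction hob set in the bench, 490 mm (its x, away from the robot) by 590 mm (its y, to the left), fixed; the glass is smooth, so pans slide and turn on it with little force; glass top 6 mm above the bench; origin on the bench below the middle of its four rings (30 mm behind the middle of the glass). Four grey rings at x = +-110 mm, y = +-140 mm from there. The bench to the left of the hob's front half is bare for 200 mm.
- hob_middle (a point): The middle of the hob, on top of the glass, half-way between the four rings.
- ring_rear_left (a point): Centre of the rear-left ring (180 mm across), on the glass; the saucepan stands on it.
- ring_front_left (a point): Centre of the front-left ring (145 mm across), on the glass; the cream can stands on it.
- saucepan_mid (a point): Steel saucepan with its lid on (the lid does not come off), loose, 0.65 to 0.95 kg, 160 mm across (166 at the rim), 95 mm high to the rim, knob top at 135 mm; this point is on its upright axis 50 mm above its base. Its x axis points along the handle, z up.
- saucepan_handle (a point): Centre of the saucepan's black round handle grip: 22 mm thick, axis 165 mm out from the pan's axis and 100 mm above its base. The grip runs from 105 to 230 mm out and rises outwards by 11 degrees. The x axis points outwards level along the handle.
- cream_can_mid (a point): Small lidded steel can, loose, 0.35 kg, 64 mm in diameter (lid 66), 131 mm to the top of the lid, 140 mm with its little knob; this point is on its axis, 70 mm above its base.
- over_shelf: Fixed open shelf of steel tubes over the rear half of the hob, on two posts behind it, parallel to the hob; its tubes lie along y, underside 342 mm above the bench, reaching from its front rail 280 mm towards the back; 0.9 m long. Origin on the bench below the shelf, 143 mm behind the front rail.
- shelf_front_rail (a point): Middle of the shelf's front rail, a tube along y 24 mm in diameter, its axis 354 mm above the bench. The saucepan's handle starts behind and below this rail, so a tool held upright over it would run into the shelf.
- casserole_mid (a point): Low lidded steel casserole on the rear-right ring, 190 mm across, 105 mm high with its knob, two loop handles; point on its axis 40 mm up. Leave it.
- milk_pan_mid (a point): Small red lidded milk pan with a wooden stick handle on the front-right ring, 130 mm across, handle reaching 178 mm out from its axis along its x axis, 110 mm high with its knob; point on its axis 40 mm up. Leave it.

How it is judged:
By the outcome, as a careful person would: the job done as asked, in the order asked, and still so for the second after the job is handed in, with the robot touching nothing.
It also fails if it takes over 72 s, if anything falls off the work surface, if the arm or the gripper's body presses on something with over 40 N, if the wrist force passes 120 N, or if a joint passes its speed limit or range.

ROBOT

A 6-joint arm with a two-finger parallel gripper is mounted at the origin on the work surface. World frame = base frame: x ahead of the robot, y to its left, z up, the work surface at z = 0. Lengths are in m, angles in rad, forces in N, time in s.
With the tool pointing down it reaches from about 0.3 to 0.825 m from the base axis. Payload 5.4 kg.
Tool frame: the origin (TCP) lies midway between the tips of the shut fingers; the grasp point (between the pads) lies 19 mm behind it; z points along the fingers, y is the direction in which the jaws open and shut (so a half turn about z gives the same grasp; the last joint's range is limited). The gripper opens to 92 mm and grips with 3 to 60 N. Pads are 20 mm wide; open, the fingers measure 128 mm over their backs; the gripper's body (75 mm by 189 mm) begins 69 mm behind the grasp point.
Start: joints at [-1.474, 0.158, 1.597, -0, 1.386, -0.21], TCP at [0.174, -0.548, 0.215] pointing down, gripper open.
Joint ranges: [-2.91, 2.91], [-0.94, 2.29], [0.18, 2.7], [-1.29, 4.43], [0.17, 2.64], [-3, 3]. Speed limits (rad/s): [2.57, 2.57, 3.14, 3.14, 3.14, 3.14].

INTERFACE

Orientations are given as a rotation vector (axis times angle).
In Python, from station import monitor, camera, camera_model, arm, trace gives the robot as it stands. The module is installed in compiled form; this text tells all that it offers.
- The arm moves only by the shell command python3 -m creep 'ROWS' [OPENING] [FORCE]. ROWS is JSON, a list of rows, each an object with "slide": the shift along the tool's x, y, z in cm, a list of three; "dr": the turn, a rotation vector about the tool's x, y, z in degrees, a list of three. In form: [{"slide": [dx, dy, dz], "dr": [rx, ry, rz]}, ...]. A call has 1 to 8 rows; each row is the pose to reach, as a shift and turn from the pose commanded when the call began, along the tool's axes at that moment; what a row does not reach only later rows make up. A row lasts 1/8 s, in which the tool goes at most 62.5 mm and 10.7 degrees, less where a joint would pass 70% of its speed; a pose out of reach is approached as far as the arm can. A call with a gripper value outside its range is refused whole. OPENING is the finger opening in cm, from 0 to 9.19, set as the call begins (- or left out, the last holds). The fingers move at their own pace and stop on an object; FORCE is the grip in N (left out, the last holds). Time passes only in rows, so rows that repeat a pose let the fingers close. It gives the time, the measured TCP pose, the force and the opening at its end, in the units of the state.
- monitor.observe(): the state, without advancing time (a new reading comes with each control period).
- camera(name): name is "scene" or "top" or "wrist"; returns the picture (400x640x3 uint8, blue, green, red); there is no depth.
- camera_model(name): a dict with "K" (3x3 intrinsics, pixels), "R" (3x3) and "t" (3): a world point X has camera coordinates R X + t; the wrist camera has in their place "tool_from_camera" (4x4, takes a point from camera to tool coordinates, whose origin is the TCP and whose axes are the flange's). Camera axes: x right, y down, z forward; pixel columns grow to the right and rows downward; lengths in m; the calibration is good to about 2 mm. The wrist camera is an equidistant fisheye: a pixel r from the principal point sees the ray r / f radians off the axis. A picture is of the moment at which its call begins: read the wrist's pose just before it. camera_model takes no time and is no camera call.
- arm.sign_off(): hands the job in, once; it reports no verdict.
Trained networks look in the newest picture that a camera, given by its name, has taken for a name from the list of things; names that differ only in an ending like _2 or _b are one class to them, and where a whole thing is asked for, a point or a joint stands for the part that bears it (a point fixed in the world has none). Each returns a list of dicts, best first, with "conf" (0 to 1); they miss things now and then, are a little off and sometimes report something else, mostly with a low value. They report only what shows in the picture. A call takes as long as a camera call.
- trace(camera, label): "region" (400x640 bool, what is visible of it) and "extent" ([left, top, right, bottom] in pixels, round what is visible of it).
The state is a dict: "time_s": time; "joints": joint angles; "joint_velocities": joint speeds; "effort": joint torques, N m; "eef_pos": TCP position; "tool_rot": TCP orientation; "force": force on the tool from outside, world axes, zero at the start; "ft_torque": the same for the moment, N m; "opening": opening from 0.0 (shut) to 1.0 (fully open).
Only numpy, scipy, OpenCV 4.12 (cv2) and the standard library are available. Lean on these libraries where they do the work, as an engineer would, in place of code of your own. Each camera call takes 0.05 s, during which the arm holds its last target.

## Working session

There is one attempt and no reset: what is moved stays moved. The work goes in short steps, Python scripts to look and compute and a shell command to move; the robot and the scene stay as the last step left them, time stands still between calls to the robot, and variables do not carry over. Pictures are saved under pics/ and viewed, and the job is handed in when it is done.

```bash
mkdir -p pics; ls; python3 - <<'E'
from station import monitor,camera,camera_model
import cv2,numpy as np
np.set_printoptions(precision=4,suppress=True)
print(monitor.observe())
for n in ["scene","top","wrist"]:
    cv2.imwrite(f"pics/{n}0.png",camera(n)); 
    m=camera_model(n); print(n,{k:np.array(v).round(4).tolist() if not isinstance(v,str) else v for k,v in m.items()})
E
```

```text
pics
{'time_s': 0.0, 'joints': array([-1.4741,  0.159 ,  1.5982,  0.    ,  1.3862, -0.2101]), 'joint_velocities': array([-0.0006, -0.0006, -0.0007,  0.0021,  0.0001, -0.0018]), 'effort': array([  0.0026, -38.5573, -32.2102,   0.0703,   0.0378,  -0.0001]), 'eef_pos': array([ 0.1736, -0.5476,  0.2137]), 'tool_rot': array([-3.1029, -0.4797, -0.0002]), 'force': array([0.4855, 0.011 , 1.1181]), 'ft_torque': array([ 0.0075, -0.0173, -0.0351]), 'opening': 1.0001163275283318}
scene {'K': [[379.6354, 0.0, 330.7004], [0.0, 379.6354, 208.1624], [0.0, 0.0, 1.0]], 'R': [[0.1335, 0.991, 0.0093], [0.7026, -0.088, -0.7061], [-0.699, 0.1008, -0.708]], 't': [-0.045, -0.2478, 1.4619]}
top {'K': [[405.7424, 0.0, 320.8723], [0.0, 405.7424, 193.4876], [0.0, 0.0, 1.0]], 'R': [[-0.0064, -0.9999, 0.0102], [-0.9831, 0.0044, -0.1832], [0.1832, -0.0112, -0.983]], 't': [-0.0118, 0.6082, 0.987]}
wrist {'K': [[309.7069, 0.0, 318.9693], [0.0, 309.7069, 201.2187], [0.0, 0.0, 1.0]], 'tool_from_camera': [[-0.0008, -0.9649, -0.2627, 0.0729], [1.0, -0.0006, -0.0008, -0.0009], [0.0006, -0.2627, 0.9649, -0.1701], [0.0, 0.0, 0.0, 1.0]]}
```

View pics/scene0.png

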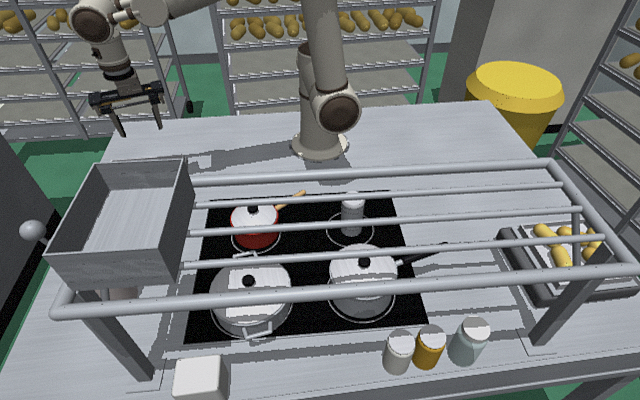

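View pics/top0.png

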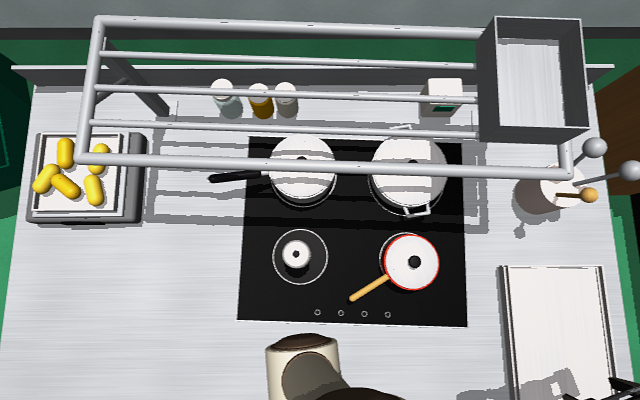

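View pics/wrist0.png

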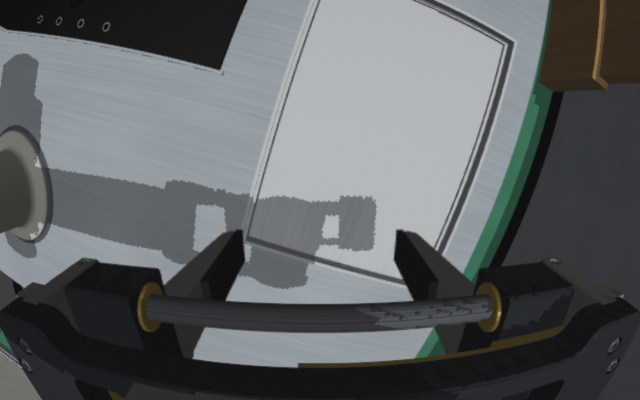

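```bash
cat > h.py <<'E'
import numpy as np,cv2
from station import monitor,camera,camera_model,trace
from scipy.spatial.transform import Rotation as Rn
np.set_printoptions(precision=4,suppress=True)
def cm(n):
    m=camera_model(n); return np.array(m['K']),np.array(m['R']),np.array(m['t'])
def back(n,px,z):
    K,R,t=cm(n); px=np.atleast_2d(px).astype(float)
    d=np.c_[(px-K[:2,2])/K[0,0],np.ones(len(px))]@R; c=-R.T@t
    return c+d*((z-c[2])/d[:,2])[:,None]
def proj(n,X):
    K,R,t=cm(n); p=(R@np.atleast_2d(X).T).T+t; q=(K@p.T).T; return q[:,:2]/q[:,2:]
E
python3 - <<'E'
from h import *
im=camera("top")
for l in ["hob","saucepan_mid","saucepan_handle","cream_can_mid","casserole_mid","milk_pan_mid","over_shelf"]:
    for r in trace("top",l)[:2]:
        m=r['region'].astype(np.uint8); print(l,round(r['conf'],2),r['extent'],m.sum())
        np.save(f"t_{l}.npy",m) if r['conf']>.4 else 0
c=back("top",[(250,137),(462,137),(467,327),(237,320)],.006); print(c)
big=cv2.resize(im[120:330,200:480],None,fx=2.8,fy=2.8,interpolation=cv2.INTER_CUBIC); cv2.imwrite("pics/topz.png",big)
im=camera("scene")
cv2.imwrite("pics/scz.png",cv2.resize(im[170:370,170:470],None,fx=2.6,fy=2.6,interpolation=cv2.INTER_CUBIC))
E
```

```text
hob 0.69 [234.9, 135.3, 470.1, 326.3] 29319
saucepan_mid 0.88 [207.8, 136.4, 338.1, 199.3] 3195
saucepan_mid 0.59 [282.2, 237.5, 313.4, 266.6] 649
saucepan_handle 0.62 [206.9, 130.7, 333.8, 203.5] 3218
cream_can_mid 0.74 [282.9, 239.0, 312.4, 266.5] 624
casserole_mid 0.69 [368.9, 126.6, 446.2, 219.1] 4015
milk_pan_mid 0.95 [351.6, 232.8, 438.6, 301.4] 2729
over_shelf 0.57 [70.2, 12.1, 593.8, 181.5] 37981
[[ 0.7772  0.1792  0.006 ]
 [ 0.7754 -0.409   0.006 ]
 [ 0.2694 -0.3861  0.006 ]
 [ 0.2911  0.1998  0.006 ]]
```

View pics/topz.png

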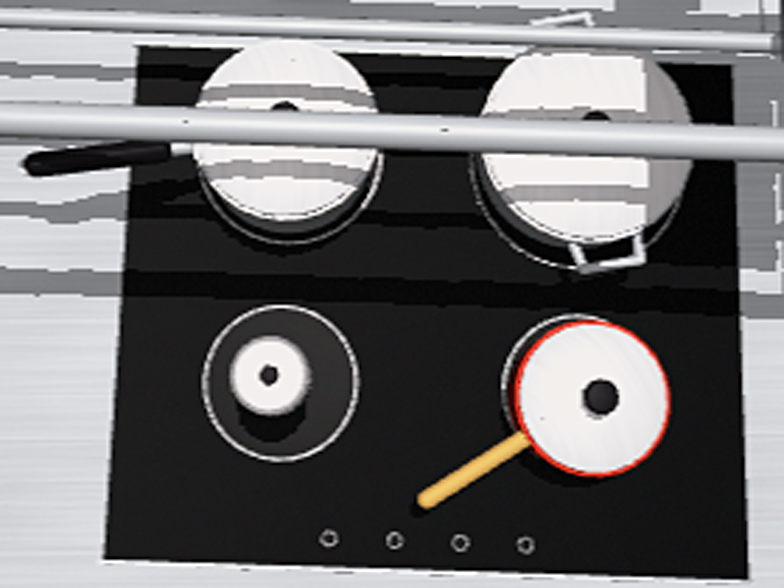

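View pics/scz.png

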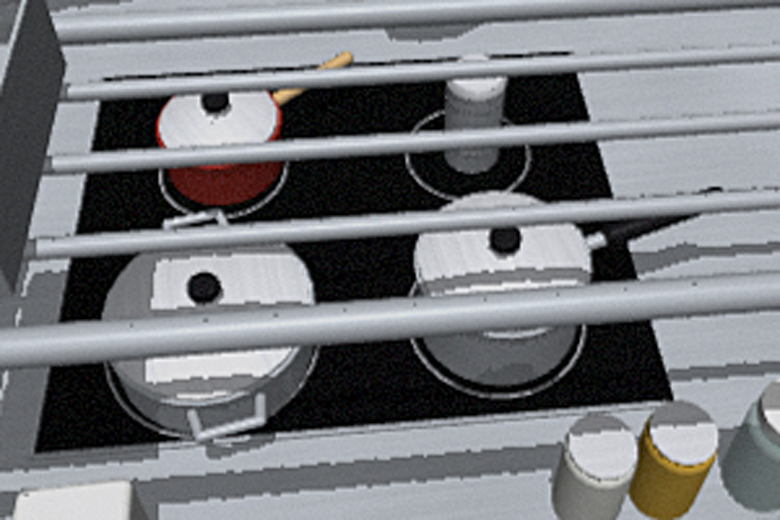

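```bash
python3 - <<'E'
from h import *
from scipy.optimize import least_squares
z=lambda a:np.array(a)/2.8+[200,120]
s=lambda a:np.array(a)/2.6+[170,170]
C=z([(137,46),(732,66),(748,579),(105,558)])
mod=np.array([(.215,.295),(.215,-.295),(-.275,-.295),(-.275,.295)])
Sc=s([(575,52),(672,400),(36,452),(103,78)])  # front-left, rear-left, rear-right, front-right
ms=np.array([(-.275,.295),(.215,.295),(.215,-.295),(-.275,-.295)])
def w(p,m):
    c,q=np.cos(p[2]),np.sin(p[2]); return np.c_[p[0]+m[:,0]*c-m[:,1]*q,p[1]+m[:,0]*q+m[:,1]*c,np.full(len(m),.006)]
f=lambda p:np.r_[(proj("top",w(p,mod))-C).ravel(),(proj("scene",w(p,ms))-Sc).ravel()]
r=least_squares(f,[.5,-.1,0]); p=r.x
print("hob",p,r.fun.reshape(-1,2))
f1=lambda p:(proj("top",w(p,mod))-C).ravel(); print("toponly",least_squares(f1,p).x)
f2=lambda p:(proj("scene",w(p,ms))-Sc).ravel(); print("sceneonly",least_squares(f2,p).x)
print("rings RL,FL,RR,FR,mid",w(p,np.array([(.11,.14),(-.11,.14),(.11,-.14),(-.11,-.14),(0,0)])))
print("ringFL top",back("top",z((280.5,383.5)),.006), "FLscene",back("scene",s((468,157)),.006))
print("can knob top",back("top",z((269,375)),.144),"lid",back("top",z((269,376)),.137))
print("pan knob scene",back("scene",s((505,238)),.138),"top",back("top",z((285,107)),.138))
print("pan rim top",back("top",z([(287,40),(287,222),(193,131),(381,131)]),.101))
print("handle tip",back("top",z((30,162)),.118),"scene",back("scene",s((713,191)),.125),"h base top",back("top",z((170,150)),.095))
print("milk knob",back("top",z((600,397)),.11),"tip",back("top",z((422,502)),.09),"cass",back("scene",s((205,287)),.1))
print("milk scene",back("scene",s((215,100)),.11),"tip",back("scene",s((348,57)),.09))
print("shelf front rail top",back("top",[(90,161),(565,175)],.354),"scene",back("scene",[(200,178),(550,168)],.354))
E
```

```text
hob [ 0.5558 -0.1028 -0.0402] [[-0.3913 -1.27  ]
 [-0.0145 -0.8346]
 [-0.0065  0.3153]
 [-1.7636 -0.0241]
 [-2.2155 -0.9684]
 [ 0.7756 -0.6592]
 [-1.4195 -0.0114]
 [ 0.1442 -0.7651]]
toponly [ 0.5548 -0.1042 -0.0379]
sceneonly [ 0.5573 -0.1012 -0.0437]
rings RL,FL,RR,FR,mid [[ 0.6713  0.0327  0.006 ]
 [ 0.4515  0.0415  0.006 ]
 [ 0.6601 -0.2471  0.006 ]
 [ 0.4403 -0.2382  0.006 ]
 [ 0.5558 -0.1028  0.006 ]]
ringFL top [[0.4486 0.0396 0.006 ]] FLscene [[0.4591 0.0421 0.006 ]]
can knob top [[0.4514 0.0435 0.144 ]] lid [[0.4509 0.0438 0.137 ]]
pan knob scene [[0.6749 0.0331 0.138 ]] top [[0.6793 0.0311 0.138 ]]
pan rim top [[ 0.7521  0.0308  0.101 ]
 [ 0.5855  0.0305  0.101 ]
 [ 0.6679  0.1141  0.101 ]
 [ 0.6672 -0.0529  0.101 ]]
handle tip [[0.6364 0.2527 0.118 ]] scene [[0.6355 0.2466 0.125 ]] h base top [[0.6521 0.135  0.095 ]]
milk knob [[ 0.4326 -0.2346  0.11  ]] tip [[ 0.3461 -0.0839  0.09  ]] cass [[ 0.6669 -0.2413  0.1   ]]
milk scene [[ 0.4353 -0.2333  0.11  ]] tip [[ 0.3634 -0.0854  0.09  ]]
shelf front rail top [[ 0.6154  0.413   0.354 ]
 [ 0.5854 -0.4641  0.354 ]] scene [[ 0.5829 -0.305   0.354 ]
 [ 0.6405  0.426   0.354 ]]
```

```bash
cat >> h.py <<'E'
import json
def st(log=True):
    s=monitor.observe()
    if log:
        open("log.txt","a").write(json.dumps([list(map(float,s['joints'])),list(map(float,s['eef_pos'])),list(map(float,s['tool_rot']))])+"\n")
    return s
def go(pos,R=None):
    s=st(); T=Rn.from_rotvec(s['tool_rot']); d=T.inv().apply(np.array(pos)-s['eef_pos'])*100
    dr=np.zeros(3) if R is None else np.degrees((T.inv()*R).as_rotvec())
    print("t",round(s['time_s'],2),"slide",d.round(2),"dr",dr.round(1),"pos",s['eef_pos'],"j",s['joints'],"F",s['force'],"op",round(s['opening'],3))
E
python3 -c "
from h import *
go([.451,.0435,.25])"
python3 -m creep '[{"slide":[44.3,-48,-3.5],"dr":[0,0,0]},{"slide":[44.3,-48,-3.5],"dr":[0,0,0]},{"slide":[44.3,-48,-3.5],"dr":[0,0,0]},{"slide":[44.3,-48,-3.5],"dr":[0,0,0]},{"slide":[44.3,-48,-3.5],"dr":[0,0,0]},{"slide":[44.3,-48,-3.5],"dr":[0,0,0]},{"slide":[44.3,-48,-3.5],"dr":[0,0,0]},{"slide":[44.3,-48,-3.5],"dr":[0,0,0]}]' 9.19
python3 -c "
from h import *
go([.451,.0435,.25])"
```

```text
t 0.6 slide [ 44.31 -48.03  -3.54] dr [0. 0. 0.] pos [ 0.1736 -0.5482  0.2146] j [-1.4741  0.1584  1.597   0.      1.3862 -0.2101] F [-0.1745 -0.1112  0.2039] op 0.999
time_s: 1.6
eef_pos: [0.3862, -0.0943, 0.2419]
tool_rot: [3.104, 0.479, 0.002]
force: [-0.3, -0.8, 0.9]
opening: 0.998
t 1.6 slide [ 10.33 -11.18  -0.81] dr [0. 0. 0.] pos [ 0.3862 -0.0943  0.2419] j [-0.5458 -0.3545  2.0183  0.      1.4761  0.7187] F [-0.3107 -0.8311  0.8564] op 0.998
```

```bash

python3 -m creep '[{"slide":[10.3,-11.2,-0.8],"dr":[0,0,0]},{"slide":[10.3,-11.2,-0.8],"dr":[0,0,0]},{"slide":[10.3,-11.2,-0.8],"dr":[0,0,0]},{"slide":[10.3,-11.2,-0.8],"dr":[0,0,0]}]'
python3 - <<'E'
from h import *
go([.451,.0435,.076])
cv2.imwrite("pics/w1.png",camera("wrist"))
for r in trace("wrist","cream_can_mid")[:2]: print(r['conf'],r['extent'])
s=monitor.observe()
M=np.array(camera_model("wrist")["tool_from_camera"]);K=np.array(camera_model("wrist")["K"])
def wp(X):
    T=Rn.from_rotvec(s['tool_rot']); p=T.inv().apply(np.atleast_2d(X)-s['eef_pos']); c=(p-M[:3,3])@M[:3,:3]
    th=np.arctan2(np.linalg.norm(c[:,:2],axis=1),c[:,2]); ph=np.arctan2(c[:,1],c[:,0]); return np.c_[K[0,2]+K[0,0]*th*np.cos(ph),K[1,2]+K[0,0]*th*np.sin(ph)]
print(wp([[.451,.0435,.146],[.451,.0435,.137],[.4515,.0415,.006]]))
E
```

```text
time_s: 2.1
eef_pos: [0.4503, 0.0432, 0.2494]
tool_rot: [3.104, 0.486, 0.0]
force: [0.6, 0.3, 0.1]
opening: 0.999
t 2.1 slide [ 0.08 -0.01 17.34] dr [0. 0. 0.] pos [0.4503 0.0432 0.2494] j [-0.1727 -0.1943  1.8761 -0.      1.4598  1.0876] F [0.5678 0.2635 0.1336] op 0.999
0.7 [280.9, 149.0, 351.7, 226.0]
[[318.3467 197.5847]
 [318.3682 195.1728]
 [320.102  171.6022]]
```

View pics/w1.png

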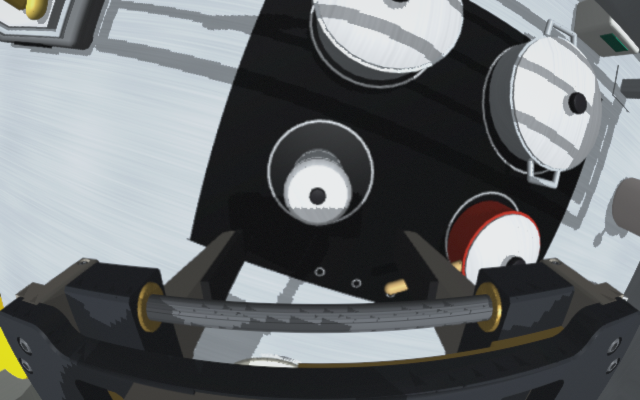

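```bash

python3 -m creep '[{"slide":[0.1,0,5],"dr":[0,0,0]},{"slide":[0.1,0,10],"dr":[0,0,0]},{"slide":[0.1,0,14],"dr":[0,0,0]},{"slide":[0.1,0,17.3],"dr":[0,0,0]},{"slide":[0.1,0,17.3],"dr":[0,0,0]}]' 9.19
python3 -m creep '[{"slide":[0,0,0],"dr":[0,0,0]},{"slide":[0,0,0],"dr":[0,0,0]},{"slide":[0,0,0],"dr":[0,0,0]},{"slide":[0,0,0],"dr":[0,0,0]},{"slide":[0,0,0],"dr":[0,0,0]}]' 5.5 20
python3 - <<'E'
from h import *
go([.40,.325,.16])
E
```

```text
time_s: 2.82
eef_pos: [0.4483, 0.0412, 0.0742]
tool_rot: [-3.104, -0.476, 0.009]
force: [-0.2, 0.0, 0.8]
opening: 1.004
time_s: 3.45
eef_pos: [0.452, 0.0422, 0.0776]
tool_rot: [3.104, 0.48, 0.003]
force: [-0.8, 1.7, 6.3]
opening: 0.707
t 3.45 slide [  3.61 -28.52  -8.25] dr [0. 0. 0.] pos [0.452  0.0422 0.0776] j [-0.1745  0.      2.0553  0.0004  1.0841  1.0891] F [-0.7547  1.7133  6.3122] op 0.707
```

```bash

python3 -m creep '[{"slide":[0,0,-3],"dr":[0,0,0]},{"slide":[0,0,-7],"dr":[0,0,0]},{"slide":[1.5,-5,-7],"dr":[0,0,0]},{"slide":[1.7,-10,-7],"dr":[0,0,0]},{"slide":[1.7,-15,-7],"dr":[0,0,0]},{"slide":[1.7,-20,-7],"dr":[0,0,0]},{"slide":[1.7,-25,-7],"dr":[0,0,0]},{"slide":[1.7,-28.9,-7],"dr":[0,0,0]}]'
python3 - <<'E'
from h import *
go([.38,.325,.071])
E
```

```text
time_s: 4.45
eef_pos: [0.3783, 0.324, 0.1455]
tool_rot: [3.104, 0.482, -0.002]
force: [0.5, 0.3, -4.7]
opening: 0.702
t 4.45 slide [ 0.2  -0.04  7.45] dr [0. 0. 0.] pos [0.3783 0.324  0.1455] j [ 0.4654  0.0249  1.8815 -0.0003  1.2367  1.7282] F [ 0.531   0.2577 -4.7495] op 0.702
```

```bash

python3 -m creep '[{"slide":[0,0,4],"dr":[0,0,0]},{"slide":[0,0,6],"dr":[0,0,0]},{"slide":[0,0,7],"dr":[0,0,0]},{"slide":[0,0,7.3],"dr":[0,0,0]},{"slide":[0,0,7.5],"dr":[0,0,0]},{"slide":[0,0,7.5],"dr":[0,0,0]}]'

```

```text
time_s: 5.2
eef_pos: [0.3808, 0.323, 0.0724]
tool_rot: [-3.104, -0.48, -0.003]
force: [-0.8, -0.5, 0.1]
opening: 0.705
```

```bash

python3 -m creep '[{"slide":[0,0,0.1],"dr":[0,0,0]},{"slide":[0,0,0.1],"dr":[0,0,0]},{"slide":[0,0,0.1],"dr":[0,0,0]},{"slide":[0,0,0.1],"dr":[0,0,0]}]' 9.19
python3 -m creep '[{"slide":[0,0,-4],"dr":[0,0,0]},{"slide":[0,0,-9],"dr":[0,0,0]},{"slide":[0,0,-14],"dr":[0,0,0]},{"slide":[0,0,-18],"dr":[0,0,0]}]'
python3 - <<'E'
from h import *
go([.38,.325,.071])
cv2.imwrite("pics/top2.png",camera("top")[100:340,140:480])
cv2.imwrite("pics/w2.png",camera("wrist"))
for l in ["cream_can_mid"]:
    for r in trace("top",l)[:2]: print(r['conf'],r['extent'])
E
cat log.txt
```

```text
time_s: 5.7
eef_pos: [0.38, 0.3228, 0.0705]
tool_rot: [-3.105, -0.48, -0.0]
force: [-0.0, 0.3, -0.1]
opening: 0.997
time_s: 6.2
eef_pos: [0.3802, 0.3229, 0.2527]
tool_rot: [-3.104, -0.48, -0.003]
force: [0.2, -0.1, -0.4]
opening: 1.003
t 6.2 slide [ 0.01 -0.2  18.17] dr [0. 0. 0.] pos [0.3802 0.3229 0.2527] j [ 0.4614 -0.0687  1.7565 -0.      1.4517  1.7253] F [ 0.1562 -0.1375 -0.3729] op 1.003
0.66 [169.1, 270.3, 205.3, 303.2]
[[-1.474123350201664, 0.15838578445738244, 1.596986640174926, 1.980461909737388e-05, 1.3862011414079605, -0.2100950603585576], [0.1736258498703415, -0.5481509898984689, 0.21461583918242869], [3.1046904122177303, 0.4799741387196594, 2.8831771118155402e-05]]
[[-0.5458038764552366, -0.3544582845779166, 2.018339681590251, 3.107302163410446e-05, 1.4760788318876839, 0.7186685932543074], [0.38623729302072346, -0.09428677794034858, 0.24188148360362252], [3.103801414494281, 0.47913207536781643, 0.0019935360520981194]]
[[-0.17269309206094496, -0.19431124704254266, 1.8760858781060648, -2.4589295821432428e-05, 1.4597912629268075, 1.087632804193912], [0.45026059248110456, 
[... 189 characters left out ...]
41399863, 1.0840998489064761, 1.0890753562176403], [0.4519685776952818, 0.042199807496935596, 0.07760294175100019], [3.1043163096455255, 0.48034285978663516, 0.003382985607164612]]
[[0.46538530789820637, 0.024921816186056524, 1.8814556112441834, -0.0003278510520203007, 1.2367409108380392, 1.7281564716645088], [0.37833700587598124, 0.32404842843724485, 0.14550001689216163], [3.103627326419735, 0.48198441974799344, -0.0021317690652413227]]
[[0.4613607842250703, -0.0687073946504781, 1.7564597793635697, -4.972939455695328e-06, 1.4516908937358641, 1.7252910526079925], [0.38019075074250397, 0.3229075746775533, 0.2527456886989333], [-3.1040450263877184, -0.48003684000692115, -0.003219112900180356]]
```

View pics/top2.png

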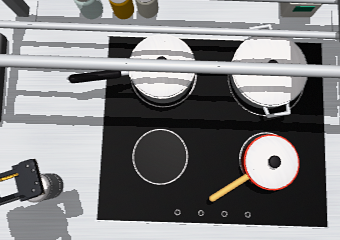

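View pics/w2.png

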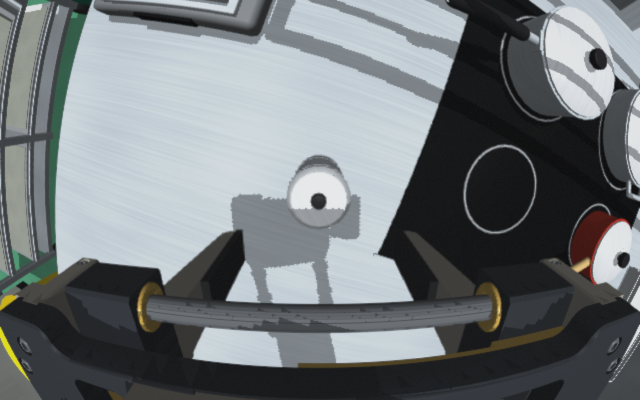

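```bash
cat > kin.py <<'E'
from h import *
from scipy.optimize import least_squares
def fk(q,p):
    a1,b,h,L2,a3,L3,Lt=p
    R=Rn.from_euler('z',q[0]); x=R.apply([a1,b,h]); R=R*Rn.from_euler('y',q[1]); x=x+R.apply([0,0,L2]); R=R*Rn.from_euler('y',q[2])
    x=x+R.apply([a3,0,L3]); R=R*Rn.from_euler('z',q[3])*Rn.from_euler('y',q[4]); x=x+R.apply([0,0,Lt]); R=R*Rn.from_euler('z',q[5]+np.pi/2)
    return x,R
def load(): return [json.loads(l) for l in open("log.txt")]
def fit():
    D=load()
    def f(p):
        r=[]
        for q,x,w in D:
            X,R=fk(q,p); r+=list(X-x)+list(.1*(Rn.from_rotvec(w).inv()*R).as_rotvec())
        r.append(1e-3*(p[6]-.35)); return np.array(r)
    s=least_squares(f,[.0,.12,.2,.4,0.,.4,.35]); return s.x,s.fun[:-1].reshape(-1,6)
if __name__=="__main__":
    p,r=fit(); print(p); print(r)
E
python3 kin.py
```

```text
[-0.      0.1199  0.3007  0.3857  0.0478  0.5191  0.3247]
[[ 0. -0.  0.  0. -0. -0.]
 [ 0. -0. -0. -0. -0.  0.]
 [-0.  0.  0. -0. -0.  0.]
 [ 0.  0. -0.  0. -0.  0.]
 [-0. -0. -0. -0.  0. -0.]
 [ 0.  0.  0. -0. -0.  0.]]
```

```bash
cat > plan.py <<'E'
from kin import *
PAN=np.array([.670,.0315]); Z0=.006
def grasp(ang,lean,rad=.175,flip=False,backoff=0.,dz=0.):
    """lean deg: + => tool z has component along -t (clockwise tangent). returns TCP pos,R"""
    a=np.radians(ang); u=np.array([np.cos(a),np.sin(a),0]); k=np.array([0,0,1.]); t=np.array([-np.sin(a),np.cos(a),0])
    e=np.radians(11); h=np.cos(e)*u+np.sin(e)*k; n=np.cos(e)*k-np.sin(e)*u
    l=np.radians(lean); z=-np.cos(l)*n-np.sin(l)*t; x=-h if flip else h; y=np.cross(z,x)
    g=np.r_[PAN,Z0+.100+dz]+rad*u+np.array([0,0,(rad-.165)*np.tan(e)])
    return g+(.019-backoff)*z, Rn.from_matrix(np.c_[x,y,z])
LIM=np.array([[-2.91,2.91],[-.94,2.29],[.18,2.7],[-1.29,4.43],[.17,2.64],[-3,3]])
def ik(pos,R,p,q0):
    f=lambda q:np.r_[fk(q,p)[0]-pos,.2*(fk(q,p)[1].inv()*R).as_rotvec()]
    best=None
    for d in [np.zeros(6),*np.random.default_rng(0).normal(0,.5,(6,6))]:
        s=least_squares(f,np.clip(q0+d,LIM[:,0]+.01,LIM[:,1]-.01),bounds=(LIM[:,0],LIM[:,1]))
        if best is None or s.cost<best.cost-1e-9: best=s
        if best.cost<1e-8: break
    return best.x,np.sqrt(2*best.cost)
E
python3 - <<'E'
from plan import *
p,_=fit(); q=np.array(load()[-1][0])
for fl in (0,1):
  print("flip",fl); qq=q.copy()
  for ang,lean in [(98.9,45),(120,45),(150,45),(150,0),(170,0),(190,0),(150,20),(190,-20),(190,-45),(210,-45),(229.6,-45)]:
    pos,R=grasp(ang,lean,flip=bool(fl)); s,e=ik(pos,R,p,qq); print(ang,lean,s.round(2),round(e,4)); qq=s if e<1e-3 else qq
pos,R=grasp(98.9,45,backoff=.14); print("pre",pos); go(pos,R)
E
```

```text
flip 0
98.9 45 [ 0.02  0.16  2.08  1.1   0.26 -1.04] 0.0
120 45 [-0.2   0.07  2.18  1.14  0.67 -1.5 ] 0.0
150 45 [-0.46  0.16  2.08  0.87  1.2  -1.89] 0.0
150 0 [-0.05  0.3   1.71  0.09  1.31 -1.13] 0.0
170 0 [-0.12  0.25  1.76  0.01  1.32 -1.52] 0.0
190 0 [-0.2   0.25  1.77 -0.07  1.31 -1.92] 0.0
150 20 [-0.23  0.17  1.9   0.42  1.18 -1.43] 0.0
190 -20 [-0.01  0.25  1.81 -0.4   1.23 -1.63] 0.0
190 -45 [ 0.2   0.37  1.82 -0.82  1.29 -1.25] 0.0
210 -45 [ 0.07  0.2   2.04 -1.02  0.96 -1.46] 0.0
229.6 -45 [-0.12  0.09  2.16 -1.17  0.58 -1.71] 0.0
flip 1
98.9 45 [0.02 0.16 2.08 1.1  0.26 2.1 ] 0.0
120 45 [-0.2   0.07  2.18  1.14  0.67  1.64] 0.0
150 45 [-0.46  0.16  2.08  0.87  1.2   1.25] 0.0
150 0 [-0.05  0.3   1.71  0.09  1.31  2.01] 0.0
170 0 [-0.12  0.25  1.76  0.01  1.32  1.62] 0.0
190 0 [-0.2   0.25  1.77 -0.07  1.31  1.22] 0.0
150 20 [-0.23  0.17  1.9   0.42  1.18  1.71] 0.0
190 -20 [-0.01  0.25  1.81 -0.4   1.23  1.51] 0.0
190 -45 [ 0.2   0.37  1.82 -0.82  1.29  1.89] 0.0
210 -45 [ 0.07  0.2   2.04 -1.02  0.96  1.68] 0.0
229.6 -45 [-0.12  0.09  2.16 -1.17  0.58  1.43] 0.0
pre [0.5609 0.175  0.1919]
t 6.35 slide [12.62 19.58  6.15] dr [-29.1  39.6 -72.4] pos [0.3812 0.3234 0.2529] j [ 0.4613 -0.0686  1.756   0.      1.4488  1.7253] F [ 0.0669 -0.0155 -0.3392] op 1.002
```

```bash
cat > path.py <<'E'
from plan import *
def chk(pos,R,n=8,q=None):
    p,_=fit(); s=monitor.observe(); T=Rn.from_rotvec(s['tool_rot']); q=s['joints']; w=(T.inv()*R).as_rotvec()
    for i in range(1,n+1):
        f=i/n; q,e=ik(s['eef_pos']+f*(np.array(pos)-s['eef_pos']),T*Rn.from_rotvec(f*w),p,q); print(q.round(2),round(e,4))
E
python3 - <<'E'
from path import *
for fl in (False,True):
    pos,R=grasp(98.9,45,backoff=.14,flip=fl); go(pos,R); chk(pos,R)
E
```

```text
t 6.35 slide [12.62 19.58  6.15] dr [-29.1  39.6 -72.4] pos [0.3812 0.3234 0.2529] j [ 0.4613 -0.0686  1.756   0.      1.4488  1.7253] F [ 0.0669 -0.0155 -0.3392] op 1.002
[ 0.45 -0.1   1.81 -0.07  1.35  1.57] 0.0
[ 0.43 -0.15  1.87 -0.13  1.24  1.41] 0.0
[ 0.4  -0.2   1.95 -0.16  1.11  1.24] 0.0
[ 0.35 -0.25  2.03 -0.17  0.96  1.04] 0.0
[ 0.27 -0.3   2.12 -0.13  0.81  0.8 ] 0.0
[ 0.18 -0.34  2.2  -0.01  0.66  0.47] 0.0
[ 0.06 -0.35  2.26  0.25  0.54  0.  ] 0.0
[-0.07 -0.33  2.3   0.65  0.5  -0.62] 0.0
t 6.35 slide [12.62 19.58  6.15] dr [42.1 30.9 97. ] pos [0.3812 0.3234 0.2529] j [ 0.4613 -0.0686  1.756   0.      1.4488  1.7253] F [ 0.0669 -0.0155 -0.3392] op 1.002
[ 0.35 -0.13  1.84  0.08  1.35  1.82] 0.0
[ 0.25 -0.2   1.92  0.17  1.26  1.9 ] 0.0
[ 0.16 -0.25  2.    0.25  1.15  1.99] 0.0
[ 0.07 -0.3   2.08  0.34  1.05  2.07] 0.0
[ 0.01 -0.33  2.15  0.43  0.93  2.17] 0.0
[-0.04 -0.35  2.21  0.51  0.8   2.27] 0.0
[-0.07 -0.35  2.27  0.59  0.66  2.39] 0.0
[-0.07 -0.33  2.3   0.65  0.5   2.52] 0.0
```

```bash

python3 -m creep '[{"slide":[1.2,1.8,0.6],"dr":[4,3,9]},{"slide":[2.4,3.6,1.2],"dr":[8,6,18]},{"slide":[3.6,5.5,1.7],"dr":[12,8.7,27.5]},{"slide":[4.7,7.3,2.3],"dr":[15.8,11.6,36.4]},{"slide":[5.9,9.1,2.9],"dr":[19.7,14.5,45.5]},{"slide":[7.1,10.9,3.4],"dr":[23.6,17.4,54.5]},{"slide":[8.3,12.8,4],"dr":[27.6,20.3,63.6]},{"slide":[9.2,14.2,4.5],"dr":[30.7,22.6,70.8]}]' 9.19
python3 - <<'E'
from path import *
st(); p,r=fit(); print(p,abs(r).max(1))
pos,R=grasp(98.9,45,backoff=.14,flip=True); go(pos,R)
E
```

```text
time_s: 7.35
eef_pos: [0.5097, 0.2141, 0.2028]
tool_rot: [-2.263, 1.206, -0.379]
force: [1.3, 0.5, -0.3]
opening: 1.002
[-0.      0.1199  0.2981  0.3857  0.0478  0.5191  0.3221] [0. 0. 0. 0. 0. 0. 0. 0. 0. 0.]
t 7.35 slide [ 6.11 -1.07  2.05] dr [11.7  8.2 25.9] pos [0.5097 0.2141 0.2028] j [-0.0338 -0.3483  2.2125  0.4931  0.8185  2.2599] F [ 1.343   0.4705 -0.3401] op 1.002
```

```bash

python3 -m creep '[{"slide":[2.1,-0.4,0.7],"dr":[4,2.8,8.8]},{"slide":[4.2,-0.8,1.4],"dr":[8,5.6,17.5]},{"slide":[6.1,-1.1,2],"dr":[11.7,8.2,25.9]},{"slide":[6.1,-1.1,2],"dr":[11.7,8.2,25.9]}]'
python3 - <<'E'
from path import *
pos,R=grasp(98.9,45,backoff=.14,flip=True); go(pos,R)
im=camera("wrist")
s=monitor.observe()
for l in ["saucepan_handle","saucepan_mid"]:
  for r in trace("wrist",l)[:2]: print(l,r['conf'],r['extent'])
M=np.array(camera_model("wrist")["tool_from_camera"]);K=np.array(camera_model("wrist")["K"])
def wp(X):
    T=Rn.from_rotvec(s['tool_rot']); p=T.inv().apply(np.atleast_2d(X)-s['eef_pos']); c=(p-M[:3,3])@M[:3,:3]
    th=np.arctan2(np.linalg.norm(c[:,:2],axis=1),c[:,2]); ph=np.arctan2(c[:,1],c[:,0]); return np.c_[K[0,2]+K[0,0]*th*np.cos(ph),K[1,2]+K[0,0]*th*np.sin(ph)]
a=np.radians(98.9); u=np.array([np.cos(a),np.sin(a)])
H=[np.r_[PAN+r*u,.106+(r-.165)*np.tan(np.radians(11))] for r in (.105,.175,.23)]
pts=wp(np.vstack([H,[[*PAN,.141]]])); print(pts)
cv2.imwrite("pics/w3raw.png",im)
for q in pts: cv2.circle(im,tuple(int(v) for v in q.round()),3,(0,0,255),1)
for rr,zz in ((.083,.101),):
    c=wp([[PAN[0]+rr*np.cos(b),PAN[1]+rr*np.sin(b),zz] for b in np.linspace(0,6.28,60)])
    cv2.polylines(im,[c.round().astype(int).reshape(-1,1,2)],True,(0,255,0),1)
cv2.imwrite("pics/w3.png",im)
im=camera("scene");cv2.imwrite("pics/s3.png",im)
E
```

```text
time_s: 7.85
eef_pos: [0.5599, 0.1765, 0.1919]
tool_rot: [-1.759, 1.619, -0.464]
force: [-0.8, -0.1, -0.2]
opening: 1.0
t 7.85 slide [ 0.15 -0.08  0.03] dr [0.3 0.1 0.3] pos [0.5599 0.1765 0.1919] j [-0.0661 -0.3253  2.2983  0.6447  0.5021  2.5269] F [-0.7584 -0.1255 -0.1855] op 1.0
saucepan_handle 0.93 [244.9, 2.0, 427.1, 252.3]
saucepan_mid 0.9 [244.4, 1.7, 425.7, 250.8]
[[318.4773 118.4705]
 [318.0157 192.63  ]
 [317.7086 245.789 ]
 [261.3455   6.7176]]
```

View pics/w3.png

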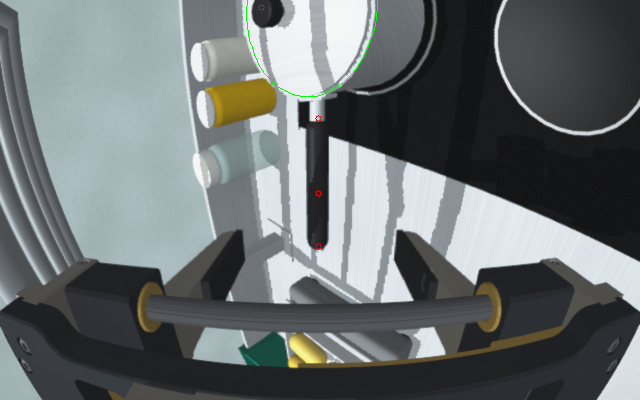

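View pics/s3.png

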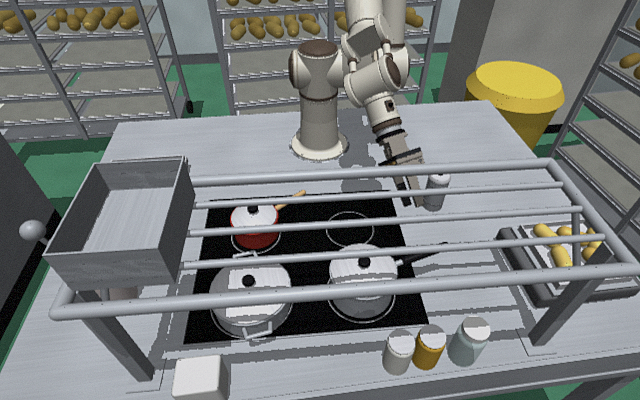

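```bash

python3 -m creep '[{"slide":[0.1,0,4],"dr":[0.3,0,0]},{"slide":[0.1,-0.1,8],"dr":[0.3,0,0]},{"slide":[0.1,-0.1,11],"dr":[0.3,0,0]},{"slide":[0.1,-0.1,14],"dr":[0.3,0,0]},{"slide":[0.1,-0.1,14],"dr":[0.3,0,0]}]' 9.19
python3 - <<'E'
from path import *
pos,R=grasp(98.9,45,flip=True); go(pos,R)
im=camera("wrist");cv2.imwrite("pics/w4.png",im)
E
```

```text
time_s: 8.68
eef_pos: [0.6574, 0.2102, 0.0971]
tool_rot: [-1.754, 1.614, -0.47]
force: [0.2, 0.1, -0.2]
opening: 0.998
t 8.68 slide [0.14 0.28 0.02] dr [-0.2  0.2  0.4] pos [0.6574 0.2102 0.0971] j [0.0254 0.1656 2.0724 1.0902 0.2606 2.1033] F [ 0.1595  0.0588 -0.1791] op 0.998
```

View pics/w4.png

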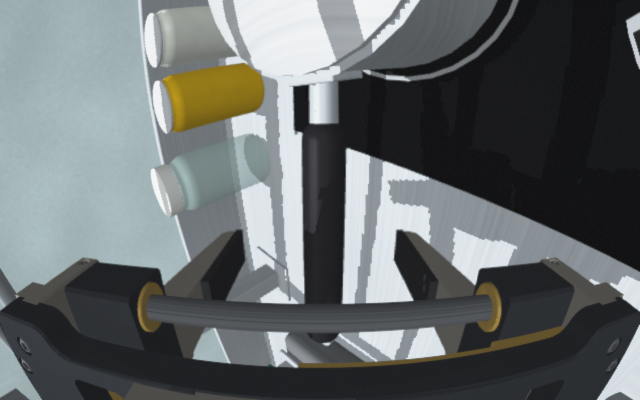

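```bash

python3 -m creep '[{"slide":[0.1,0.3,0],"dr":[0,0,0]},{"slide":[0.1,0.3,0],"dr":[0,0,0]},{"slide":[0.1,0.3,0],"dr":[0,0,0]},{"slide":[0.1,0.3,0],"dr":[0,0,0]},{"slide":[0.1,0.3,0],"dr":[0,0,0]},{"slide":[0.1,0.3,0],"dr":[0,0,0]},{"slide":[0.1,0.3,0],"dr":[0,0,0]}]' 1.5 25
python3 - <<'E'
from path import *
pos,R=grasp(98.9,45,flip=True); go(pos,R)
im=camera("wrist");cv2.imwrite("pics/w5.png",im)
E
```

```text
time_s: 9.6
eef_pos: [0.6556, 0.2088, 0.0965]
tool_rot: [-1.752, 1.614, -0.473]
force: [-0.3, -0.1, 0.4]
opening: 0.262
t 9.6 slide [0.02 0.11 0.13] dr [-0.3  0.1  0.3] pos [0.6556 0.2088 0.0965] j [0.0229 0.1618 2.08   1.1129 0.2584 2.0792] F [-0.3465 -0.1259  0.3939] op 0.262
```

View pics/w5.png

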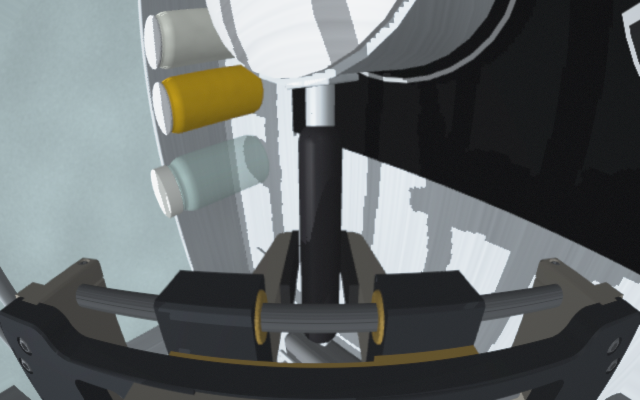

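```bash
cat >> plan.py <<'E'
PAN=np.array([.6705,.032])
def clear(pos,R):
    # box 75(x) x 189(y), from 88 to 230 behind TCP ; wrist cyl r50 from 230 to 360 ; camera point
    g=np.array([[a,b,-c] for a in np.linspace(-.0375,.0375,5) for b in np.linspace(-.0945,.0945,9) for c in np.linspace(.088,.23,8)]+
      [[.05*np.cos(w),.05*np.sin(w),-c] for w in np.linspace(0,6.28,12) for c in np.linspace(.23,.40,8)]+[[.09,d,-.19] for d in (-.02,0,.02)])
    P=R.apply(g)+pos
    xr=.600+ (P[:,1]-0)*.034   # rail x vs y
    d=np.where(P[:,0]<xr,np.hypot(P[:,0]-xr,P[:,2]-.354)-.012,np.minimum(.342-P[:,2],9))
    return d.min(),P[:,2].min()
def swing(th,pan=PAN):
    """rows for rotating about pan axis from present pose"""
    s=st(); T=Rn.from_rotvec(s['tool_rot']); c=np.r_[pan,s['eef_pos'][2]]
    for a in th:
        Z=Rn.from_euler('z',a,degrees=True)
        print(a,"slide",(T.inv().apply(Z.apply(s['eef_pos']-c)+c-s['eef_pos'])*100).round(2).tolist(),"dr",np.degrees((T.inv()*Z*T).as_rotvec()).round(2).tolist())
E
python3 - <<'E'
from plan import *
p,_=fit(); q=np.array(load()[-1][0])
for seq in ([(99,45),(104,45),(109,45),(115,45),(125,45),(135,45),(150,45),(160,45),(170,45),(180,45)],[(160,-35),(170,-35),(180,-35),(190,-35),(200,-35),(215,-35),(230,-35),(230,-30),(230,-25)]):
  for ang,l in seq:
    pos,R=grasp(ang,l,flip=True); s,e=ik(pos,R,p,q); print(ang,l,s.round(2),round(e,4),"clear",np.round(clear(pos,R),3),"y",R.apply([0,0,-.3]).round(2)); q=s
E
```

```text
99 45 [0.03 0.17 2.07 1.09 0.26 2.11] 0.0 clear [0.038 0.083] y [-0.2  -0.07  0.21]
104 45 [-0.02  0.14  2.11  1.16  0.35  1.94] 0.0 clear [0.043 0.083] y [-0.2  -0.09  0.21]
109 45 [-0.07  0.11  2.14  1.18  0.45  1.83] 0.0 clear [0.047 0.083] y [-0.19 -0.11  0.21]
115 45 [-0.14  0.09  2.16  1.17  0.57  1.72] 0.0 clear [0.051 0.083] y [-0.18 -0.13  0.21]
125 45 [-0.25  0.07  2.18  1.11  0.77  1.57] 0.0 clear [0.057 0.083] y [-0.15 -0.15  0.21]
135 45 [-0.34  0.09  2.16  1.02  0.96  1.44] 0.0 clear [0.059 0.083] y [-0.12 -0.18  0.21]
150 45 [-0.46  0.16  2.08  0.87  1.2   1.25] 0.0 clear [0.057 0.083] y [-0.07 -0.2   0.21]
160 45 [-0.51  0.24  1.99  0.77  1.34  1.14] 0.0 clear [0.052 0.083] y [-0.03 -0.21  0.21]
170 45 [-0.53  0.32  1.89  0.67  1.46  1.03] 0.0 clear [0.031 0.083] y [ 0.   -0.22  0.21]
180 45 [-0.54  0.41  1.77  0.57  1.57  0.93] 0.0 clear [-0.021  0.083] y [ 0.04 -0.21  0.21]
160 -35 [ 0.19  0.55  1.49 -0.43  1.59  2.15] 0.0 clear [-0.102  0.103] y [0.1  0.15 0.24]
170 -35 [ 0.18  0.47  1.61 -0.51  1.49  2.02] 0.0 clear [-0.094  0.103] y [0.08 0.16 0.24]
180 -35 [ 0.15  0.38  1.72 -0.59  1.37  1.88] 0.0 clear [0.004 0.103] y [0.05 0.17 0.24]
190 -35 [ 0.12  0.31  1.82 -0.66  1.25  1.74] 0.0 clear [0.032 0.103] y [0.02 0.18 0.24]
200 -35 [ 0.06  0.23  1.91 -0.73  1.11  1.6 ] 0.0 clear [0.034 0.103] y [-0.01  0.18  0.24]
215 -35 [-0.04  0.15  2.01 -0.79  0.89  1.35] 0.0 clear [0.033 0.103] y [-0.06  0.17  0.24]
230 -35 [-0.16  0.1   2.07 -0.78  0.65  1.03] 0.0 clear [0.026 0.103] y [-0.1   0.15  0.24]
230 -30 [-0.18  0.12  2.01 -0.63  0.72  0.88] 0.0 clear [0.016 0.113] y [-0.08  0.13  0.26]
230 -25 [-0.2   0.14  1.96 -0.52  0.8   0.77] 0.0 clear [0.011 0.123] y [-0.06  0.12  0.27]
```

```bash
python3 -c "
from plan import *
swing([2,5,9,13,17,21,25,29])"
```

```text
2 slide [-0.04, 0.44, -0.44] dr [-0.38, -1.4, -1.38]
5 slide [-0.05, 1.09, -1.09] dr [-0.94, -3.5, -3.45]
9 slide [0.01, 1.96, -1.98] dr [-1.7, -6.29, -6.21]
13 slide [0.15, 2.8, -2.88] dr [-2.45, -9.09, -8.97]
17 slide [0.37, 3.63, -3.77] dr [-3.2, -11.88, -11.73]
21 slide [0.68, 4.43, -4.67] dr [-3.96, -14.68, -14.49]
25 slide [1.06, 5.2, -5.56] dr [-4.71, -17.48, -17.25]
29 slide [1.53, 5.94, -6.43] dr [-5.46, -20.27, -20.0]
```

```bash

python3 -m creep '[{"slide":[-0.04,0.44,-0.44],"dr":[-0.38,-1.4,-1.38]},{"slide":[-0.05,1.09,-1.09],"dr":[-0.94,-3.5,-3.45]},{"slide":[0.01,1.96,-1.98],"dr":[-1.7,-6.29,-6.21]},{"slide":[0.15,2.8,-2.88],"dr":[-2.45,-9.09,-8.97]}]'
python3 - <<'E'
from plan import *
go([0,0,0])
im=camera("wrist");cv2.imwrite("pics/w6.png",im)
swing([4,8,12,16,20,24,28,32])
E
```

```text
time_s: 10.15
eef_pos: [0.6156, 0.2008, 0.0962]
tool_rot: [-1.908, 1.391, -0.363]
force: [0.7, 0.0, -2.3]
opening: 0.232
t 10.15 slide [ -2.95  52.73 -38.69] dr [0. 0. 0.] pos [0.6156 0.2008 0.0962] j [-0.1102  0.0926  2.1586  1.1901  0.5156  1.7526] F [ 0.7154  0.0199 -2.3308] op 0.232
4 slide [-0.05, 0.87, -0.87] dr [-0.76, -2.8, -2.76]
8 slide [-0.01, 1.74, -1.76] dr [-1.51, -5.59, -5.52]
12 slide [0.11, 2.58, -2.65] dr [-2.27, -8.39, -8.28]
16 slide [0.32, 3.41, -3.54] dr [-3.02, -11.18, -11.04]
20 slide [0.61, 4.22, -4.44] dr [-3.78, -13.98, -13.8]
24 slide [0.98, 4.99, -5.33] dr [-4.53, -16.77, -16.55]
28 slide [1.43, 5.74, -6.21] dr [-5.29, -19.57, -19.31]
32 slide [1.95, 6.45, -7.07] dr [-6.05, -22.37, -22.07]
```

View pics/w6.png

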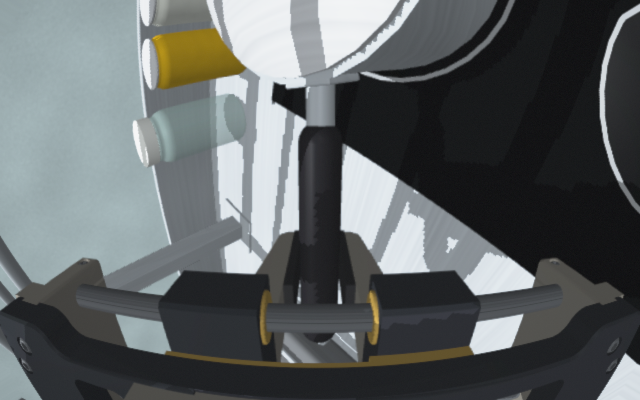

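```bash

python3 -m creep '[{"slide":[-0.05,0.87,-0.87],"dr":[-0.76,-2.8,-2.76]},{"slide":[-0.01,1.74,-1.76],"dr":[-1.51,-5.59,-5.52]},{"slide":[0.11,2.58,-2.65],"dr":[-2.27,-8.39,-8.28]},{"slide":[0.32,3.41,-3.54],"dr":[-3.02,-11.18,-11.04]},{"slide":[0.61,4.22,-4.44],"dr":[-3.78,-13.98,-13.8]},{"slide":[0.98,4.99,-5.33],"dr":[-4.53,-16.77,-16.55]},{"slide":[1.43,5.74,-6.21],"dr":[-5.29,-19.57,-19.31]},{"slide":[1.95,6.45,-7.07],"dr":[-6.05,-22.37,-22.07]}]'
python3 - <<'E'
from plan import *
go([0,0,0])
swing([4,8,12,15])
E
```

```text
time_s: 11.2
eef_pos: [0.5352, 0.1458, 0.0962]
tool_rot: [-2.192, 0.804, -0.088]
force: [0.4, 0.1, -2.2]
opening: 0.233
t 11.2 slide [-32.5   41.69 -19.37] dr [0. 0. 0.] pos [0.5352 0.1458 0.0962] j [-0.4234  0.1279  2.1188  0.9371  1.1141  1.3168] F [ 0.3572  0.0593 -2.2298] op 0.233
4 slide [-0.05, 0.87, -0.87] dr [-0.75, -2.79, -2.76]
8 slide [-0.01, 1.74, -1.75] dr [-1.51, -5.59, -5.52]
12 slide [0.1, 2.58, -2.64] dr [-2.26, -8.38, -8.29]
15 slide [0.25, 3.21, -3.31] dr [-2.82, -10.48, -10.36]
```

```bash

python3 -m creep '[{"slide":[-0.05,0.87,-0.87],"dr":[-0.75,-2.79,-2.76]},{"slide":[-0.01,1.74,-1.75],"dr":[-1.51,-5.59,-5.52]},{"slide":[0.1,2.58,-2.64],"dr":[-2.26,-8.38,-8.29]},{"slide":[0.25,3.21,-3.31],"dr":[-2.82,-10.48,-10.36]},{"slide":[0.26,3.24,-3.28],"dr":[-2.82,-10.48,-10.36]}]'
python3 - <<'E'
from plan import *
go([0,0,0])
im=camera("top");cv2.imwrite("pics/top7.png",cv2.resize(im[110:330,180:480],None,fx=2.5,fy=2.5))
im=camera("wrist");cv2.imwrite("pics/w7.png",im)
E
```

```text
time_s: 11.82
eef_pos: [0.5112, 0.1068, 0.0961]
tool_rot: [-2.276, 0.513, 0.041]
force: [-0.8, -1.8, 3.4]
opening: 0.233
t 11.82 slide [-41.38  32.4   -7.61] dr [0. 0. 0.] pos [0.5112 0.1068 0.0961] j [-0.5051  0.2312  1.9972  0.7845  1.3293  1.1455] F [-0.7727 -1.7662  3.3864] op 0.233
```

View pics/top7.png

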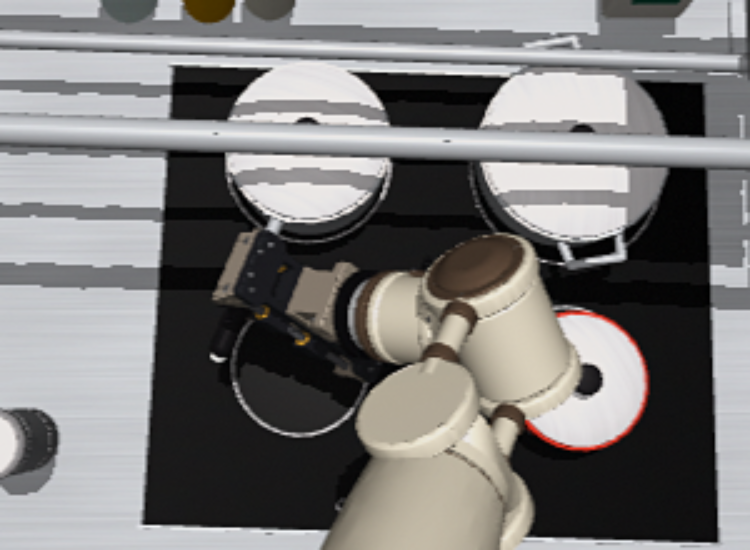

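View pics/w7.png

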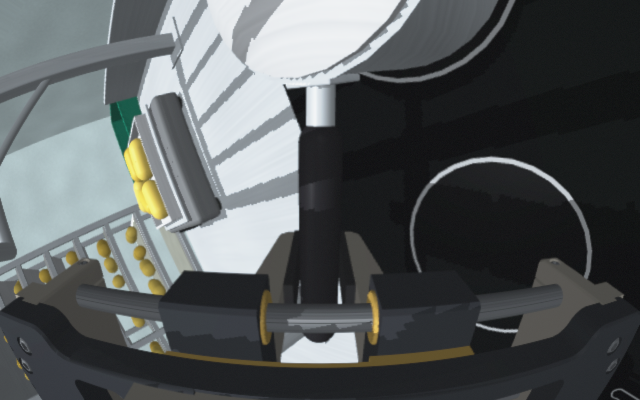

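```bash

cat >> plan.py <<'E'
def graspB(ang,lean,tilt,rad=.175,backoff=0.,flip=True):
    # like grasp but with tool pitched about its jaw axis: tilt deg outward lean of the body relative to perpendicular-to-handle
    pos,R=grasp(ang,lean,rad,flip); g=pos-R.apply([0,0,.019])
    a=np.radians(ang); u=np.array([np.cos(a),np.sin(a),0])
    best=max((Rn.from_euler('y',s*tilt,degrees=True) for s in (1,-1)),key=lambda Q:(R*Q).apply([0,0,-1])@u)
    R2=R*best; return g+R2.apply([0,0,.019-backoff]),R2
E
python3 -m creep '[{"slide":[0,0,0],"dr":[0,0,0]},{"slide":[0,0,0],"dr":[0,0,0]},{"slide":[0,0,0],"dr":[0,0,0]},{"slide":[0,0,0],"dr":[0,0,0]}]' 9.19
python3 -m creep '[{"slide":[0,0,-3],"dr":[0,0,0]},{"slide":[0,0,-7],"dr":[0,0,0]},{"slide":[0,0,-11],"dr":[0,0,0]},{"slide":[0,0,-13],"dr":[0,0,0]}]'
python3 - <<'E'
from path import *
s=st(); h=-Rn.from_rotvec(s['tool_rot']).apply([1,0,0]); ang=np.degrees(np.arctan2(h[1],h[0])); print("ang",ang,np.degrees(np.arcsin(h[2])))
for t in (10,20,25):
  for a in (159,180,195):
    pos,R=graspB(a,0,t); print(a,t,pos,clear(pos,R))
pos,R=graspB(159.5,0,20,backoff=.11);go(pos,R);chk(pos,R)
E
```

```text
time_s: 12.42
eef_pos: [0.5102, 0.1075, 0.0959]
tool_rot: [-2.276, 0.511, 0.042]
force: [0.0, -0.4, -0.6]
opening: 0.642
time_s: 12.92
eef_pos: [0.4942, 0.0131, 0.1871]
tool_rot: [-2.277, 0.511, 0.039]
force: [-0.6, -0.2, 0.2]
opening: 1.001
ang 159.15848819564923 10.697407211141956
159 10 [0.5068 0.0948 0.0889] (np.float64(0.032368486784058084), np.float64(0.17627882881577006))
180 10 [0.4952 0.032  0.0889] (np.float64(0.04059771573460448), np.float64(0.17627882881577006))
195 10 [ 0.5011 -0.0134  0.0889] (np.float64(0.03535421804815153), np.float64(0.17627882881577006))
159 20 [0.5099 0.0936 0.0892] (np.float64(0.057157110590132024), np.float64(0.17022800615343303))
180 20 [0.4985 0.032  0.0892] (np.float64(0.06421251774291685), np.float64(0.17022800615343303))
195 20 [ 0.5043 -0.0125  0.0892] (np.float64(0.05908833792139119), np.float64(0.17022800615343303))
159 25 [0.5114 0.0931 0.0895] (np.float64(0.06237276719907307), np.float64(0.1658221371194334))
180 25 [0.5001 0.032  0.0895] (np.float64(0.07095363547543346), np.float64(0.1658221371194334))
195 25 [ 0.5059 -0.0121  0.0895] (np.float64(0.06373400342965983), np.float64(0.1658221371194334))
t 12.93 slide [-3.26 -5.91  5.31] dr [-44.9  18.5  -8.1] pos [0.4942 0.0131 0.1871] j [-0.6875  0.1081  1.9197  0.6851  1.5801  1.1629] F [-0.6393 -0.2232  0.1632] op 1.001
[-0.63  0.04  1.94  0.63  1.51  1.22] 0.0
[-0.56 -0.03  1.96  0.57  1.45  1.29] 0.0
[-0.49 -0.08  1.97  0.5   1.38  1.37] 0.0
[-0.4  -0.12  1.98  0.41  1.32  1.46] 0.0
[-0.31 -0.15  1.98  0.31  1.27  1.57] 0.0
[-0.21 -0.16  1.97  0.19  1.23  1.68] 0.0
[-0.11 -0.15  1.95  0.07  1.2   1.81] 0.0
[-0.01 -0.13  1.93 -0.06  1.19  1.94] 0.0
```

```bash

python3 -m creep '[{"slide":[-0.7,-1.8,0],"dr":[-9,3.7,-1.6]},{"slide":[-1.3,-3,1],"dr":[-18,7.4,-3.2]},{"slide":[-2,-3.8,2.4],"dr":[-27,11.1,-4.9]},{"slide":[-2.6,-4.9,3.9],"dr":[-36,14.8,-6.5]},{"slide":[-3.3,-5.9,5.3],"dr":[-44.9,18.5,-8.1]},{"slide":[-3.3,-5.9,5.3],"dr":[-44.9,18.5,-8.1]}]'
python3 - <<'E'
from path import *
pos,R=graspB(159.2,0,20,backoff=.11);go(pos,R)
pos,R=graspB(159.2,0,20);go(pos,R)
im=camera("wrist");cv2.imwrite("pics/w8.png",im)
E
```

```text
time_s: 13.68
eef_pos: [0.4913, 0.1045, 0.1966]
tool_rot: [3.06, -0.537, 0.237]
force: [-0.3, -1.3, -0.7]
opening: 0.999
t 13.68 slide [ 0.42  0.42 -0.06] dr [-0.2  0.2  0.9] pos [0.4913 0.1045 0.1966] j [ 0.003  -0.1279  1.9305 -0.0563  1.1944  1.9384] F [-0.3412 -1.2915 -0.7146] op 0.999
t 13.68 slide [ 0.45  0.45 10.94] dr [-0.2  0.2  0.9] pos [0.4913 0.1045 0.1966] j [ 0.003  -0.1279  1.9305 -0.0563  1.1944  1.9384] F [-0.3412 -1.2915 -0.7146] op 0.999
```

View pics/w8.png

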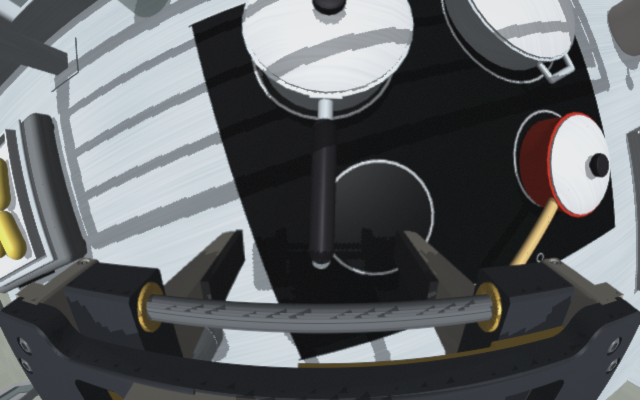

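```bash

python3 -m creep '[{"slide":[0.4,0.3,4],"dr":[0,0,0.9]},{"slide":[0.4,0.4,8],"dr":[0,0,0.9]},{"slide":[0.4,0.4,10.9],"dr":[0,0,0.9]},{"slide":[0.4,0.4,10.9],"dr":[0,0,0.9]}]'
python3 - <<'E'
from path import *
pos,R=graspB(159.2,0,20);go(pos,R)
im=camera("wrist");cv2.imwrite("pics/w9.png",im)
E
```

```text
time_s: 14.22
eef_pos: [0.5082, 0.0871, 0.0868]
tool_rot: [3.052, -0.581, 0.227]
force: [-0.4, 0.6, 0.4]
opening: 0.999
t 14.22 slide [-0.05 -0.62 -0.25] dr [ 0.   0.5 -0.7] pos [0.5082 0.0871 0.0868] j [-0.0343  0.0493  1.992  -0.0586  0.961   1.9428] F [-0.3894  0.5746  0.4122] op 0.999
```

View pics/w9.png

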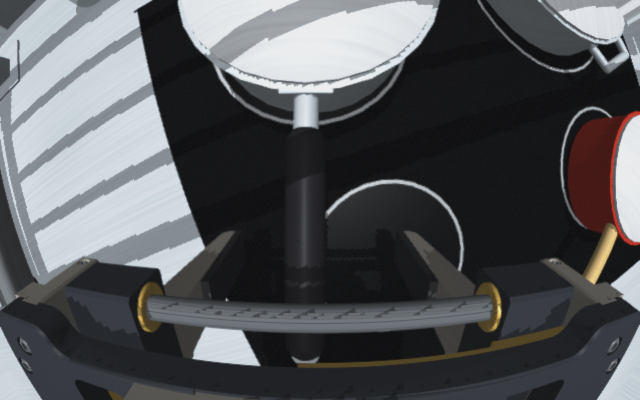

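```bash

python3 -m creep '[{"slide":[0,-0.6,-0.2],"dr":[0,0,-0.7]},{"slide":[0,-0.6,-0.2],"dr":[0,0,-0.7]}]' 9.19 25
python3 - <<'E'
from path import *
pos,R=graspB(159.2,0,20);go(pos,R)
E
```

```text
time_s: 14.52
eef_pos: [0.5136, 0.0949, 0.0934]
tool_rot: [3.056, -0.556, 0.242]
force: [0.6, -0.1, 0.8]
opening: 0.998
t 14.53 slide [-0.36  0.31  0.37] dr [-0.2 -0.   0.2] pos [0.5136 0.0949 0.0934] j [-0.0171  0.05    1.9775 -0.0614  0.9658  1.9447] F [ 0.6274 -0.0889  0.8128] op 0.998
```

```bash

python3 -m creep '[{"slide":[0,0,0],"dr":[0,0,0]},{"slide":[0,0,0],"dr":[0,0,0]}]'
python3 - <<'E'
from path import *
pos,R=graspB(159.2,0,20);go(pos,R)
cv2.imwrite("pics/w10.png",camera("wrist")[60:400,160:480])
E
```

```text
time_s: 14.78
eef_pos: [0.5123, 0.0948, 0.0918]
tool_rot: [3.056, -0.556, 0.237]
force: [0.5, -0.2, -0.2]
opening: 1.003
t 14.78 slide [-0.22  0.26  0.23] dr [-0.1  0.1  0.2] pos [0.5123 0.0948 0.0918] j [-0.0171  0.0512  1.9795 -0.0616  0.9655  1.9449] F [ 0.5474 -0.2491 -0.1616] op 1.003
```

View pics/w10.png

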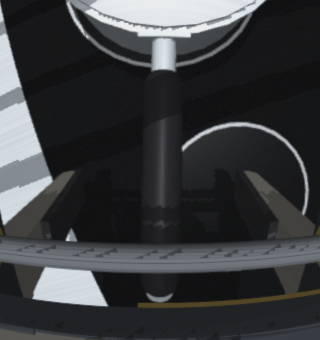

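```bash

python3 -m creep '[{"slide":[0,0.1,0.2],"dr":[0,0,0]},{"slide":[0,0.1,0.2],"dr":[0,0,0]},{"slide":[0,0.1,0.2],"dr":[0,0,0]},{"slide":[0,0.1,0.2],"dr":[0,0,0]},{"slide":[0,0.1,0.2],"dr":[0,0,0]},{"slide":[0,0.1,0.2],"dr":[0,0,0]},{"slide":[0,0.1,0.2],"dr":[0,0,0]}]' 1.5 25
python3 - <<'E'
from path import *
pos,R=graspB(159.2,0,20);go(pos,R)
swing([2,6,11,16,21,26,31,35])
E
```

```text
time_s: 15.7
eef_pos: [0.5121, 0.0937, 0.0895]
tool_rot: [3.056, -0.556, 0.236]
force: [0.0, 0.8, -0.3]
opening: 0.26
t 15.7 slide [-0.21  0.14 -0.  ] dr [-0.1  0.2  0.2] pos [0.5121 0.0937 0.0895] j [-0.0196  0.054   1.9817 -0.0615  0.9609  1.9428] F [ 0.0043  0.8186 -0.3005] op 0.26
2 slide [0.0, 0.59, -0.0] dr [0.31, -0.0, -1.98]
6 slide [0.07, 1.78, 0.01] dr [0.92, -0.01, -5.93]
11 slide [0.27, 3.25, 0.04] dr [1.69, -0.01, -10.87]
16 slide [0.6, 4.69, 0.09] dr [2.46, -0.02, -15.81]
21 slide [1.05, 6.1, 0.16] dr [3.23, -0.02, -20.75]
26 slide [1.62, 7.47, 0.24] dr [3.99, -0.03, -25.69]
31 slide [2.3, 8.78, 0.35] dr [4.76, -0.03, -30.63]
35 slide [2.93, 9.78, 0.45] dr [5.38, -0.04, -34.58]
```

```bash

python3 -m creep '[{"slide":[0,0.59,0],"dr":[0.31,0,-1.98]},{"slide":[0.07,1.78,0.01],"dr":[0.92,0,-5.93]},{"slide":[0.27,3.25,0.04],"dr":[1.69,0,-10.87]},{"slide":[0.6,4.69,0.09],"dr":[2.46,0,-15.81]},{"slide":[1.05,6.1,0.16],"dr":[3.23,0,-20.75]},{"slide":[1.62,7.47,0.24],"dr":[3.99,0,-25.69]},{"slide":[2.3,8.78,0.35],"dr":[4.76,0,-30.63]},{"slide":[2.93,9.78,0.45],"dr":[5.38,0,-34.58]}]'
python3 -m creep '[{"slide":[0,0,0],"dr":[0,0,0]}]'
python3 - <<'E'
from path import *
s=st(); h=-Rn.from_rotvec(s['tool_rot']).apply([1,0,0]); ang=np.degrees(np.arctan2(h[1],h[0])); print("ang",ang)
im=camera("top");cv2.imwrite("pics/top11.png",cv2.resize(im[110:330,180:480],None,fx=2.5,fy=2.5))
cv2.imwrite("pics/w11.png",camera("wrist"))
for t in (-35,-40,-45):
  for a in (194,210,222,230):
    pos,R=grasp(a,t,flip=True); print(a,t,pos,clear(pos,R))
E
```

```text
time_s: 16.7
eef_pos: [0.5054, -0.0089, 0.0895]
tool_rot: [-3.087, -0.392, -0.24]
force: [0.6, -0.3, -0.1]
opening: 0.234
time_s: 16.82
eef_pos: [0.5055, -0.0092, 0.0895]
tool_rot: [-3.089, -0.386, -0.24]
force: [-0.1, -1.5, 0.2]
opening: 0.231
ang -165.76079577550462
194 -35 [ 0.5005 -0.0216  0.0927] (np.float64(0.033453950141117156), np.float64(0.10306438588292907))
210 -35 [ 0.5218 -0.0664  0.0927] (np.float64(0.033735493039926776), np.float64(0.10306438588292906))
222 -35 [ 0.5455 -0.0952  0.0927] (np.float64(0.03011888535379024), np.float64(0.10306438588292909))
230 -35 [ 0.5645 -0.1113  0.0927] (np.float64(0.026351577018977498), np.float64(0.10306438588292906))
194 -40 [ 0.501  -0.0229  0.0937] (np.float64(0.0411706874740342), np.float64(0.09304699791680401))
210 -40 [ 0.5226 -0.0675  0.0937] (np.float64(0.04525048721330213), np.float64(0.09304699791680403))
222 -40 [ 0.5466 -0.096   0.0937] (np.float64(0.04376759800865668), np.float64(0.09304699791680401))
230 -40 [ 0.5656 -0.112   0.0937] (np.float64(0.04069880612300547), np.float64(0.09304699791680401))
194 -45 [ 0.5015 -0.024   0.0948] (np.float64(0.05011954311120703), np.float64(0.08308852719542795))
210 -45 [ 0.5234 -0.0684  0.0948] (np.float64(0.05792883395579343), np.float64(0.08308852719542796))
222 -45 [ 0.5475 -0.0968  0.0948] (np.float64(0.05883334516718022), np.float64(0.08308852719542797))
230 -45 [ 0.5667 -0.1127  0.0948] (np.float64(0.056935357306675274), np.float64(0.08308852719542795))
```

View pics/top11.png

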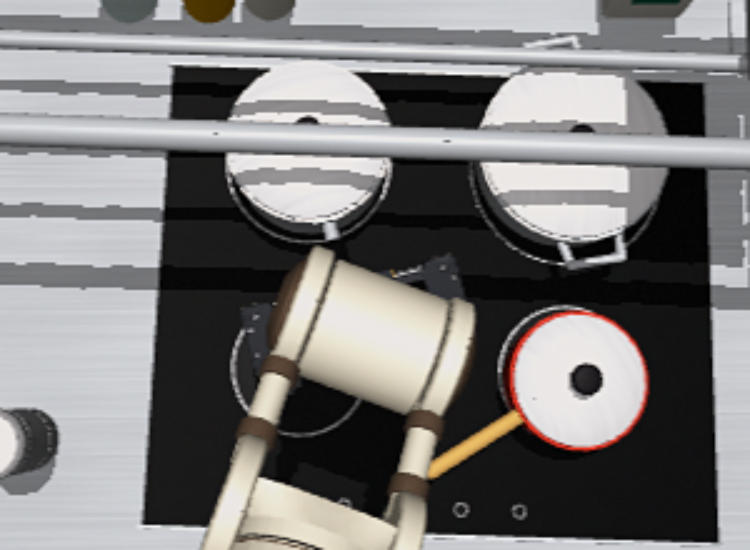

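View pics/w11.png

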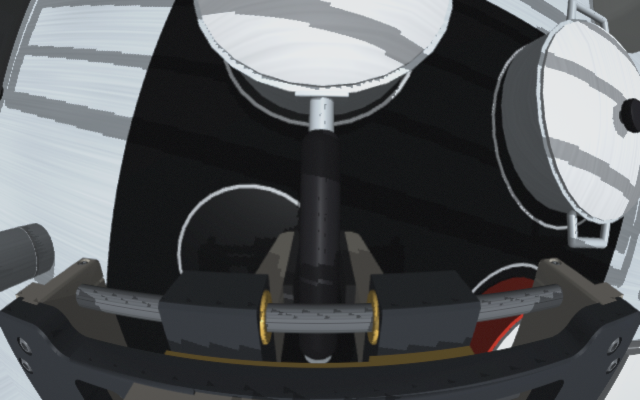

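```bash

python3 -m creep '[{"slide":[0,0,0],"dr":[0,0,0]},{"slide":[0,0,0],"dr":[0,0,0]},{"slide":[0,0,0],"dr":[0,0,0]},{"slide":[0,0,0],"dr":[0,0,0]},{"slide":[0,0,0],"dr":[0,0,0]}]' 9.19
python3 -m creep '[{"slide":[0,0,-3],"dr":[0,0,0]},{"slide":[0,0,-6],"dr":[0,0,0]},{"slide":[0,0,-9],"dr":[0,0,0]},{"slide":[0,0,-11],"dr":[0,0,0]}]'
python3 - <<'E'
from path import *
pos,R=grasp(194.2,-42,flip=True,backoff=.13);go(pos,R);chk(pos,R)
p,_=fit(); q=st()['joints']
for a in (194,205,215,222,230):
    pos,R=grasp(a,-42,flip=True); q,e=ik(pos,R,p,q); print(a,q.round(2),e)
E
```

```text
time_s: 17.55
eef_pos: [0.5053, -0.0082, 0.0894]
tool_rot: [-3.088, -0.389, -0.239]
force: [0.1, -0.0, -0.4]
opening: 0.752
time_s: 18.05
eef_pos: [0.4893, -0.0128, 0.1997]
tool_rot: [-3.088, -0.389, -0.242]
force: [0.6, 0.7, -0.4]
opening: 1.0
t 18.05 slide [ 2.56 -7.32  1.5 ] dr [-41.6 -19.1  -7.2] pos [ 0.4893 -0.0128  0.1997] j [-0.3323 -0.1867  1.976   0.0913  1.2227  0.9623] F [ 0.5729  0.6508 -0.3721] op 1.0
[-0.24 -0.17  1.96 -0.03  1.2   1.08] 0.0
[-0.14 -0.14  1.94 -0.15  1.2   1.21] 0.0
[-0.05 -0.09  1.92 -0.27  1.21  1.33] 0.0
[ 0.04 -0.04  1.89 -0.38  1.24  1.44] 0.0
[ 0.12  0.03  1.85 -0.48  1.28  1.54] 0.0
[ 0.19  0.1   1.81 -0.57  1.33  1.63] 0.0
[ 0.26  0.17  1.77 -0.65  1.39  1.7 ] 0.0
[ 0.31  0.25  1.73 -0.72  1.45  1.76] 0.0
194 [ 0.15  0.31  1.87 -0.81  1.21  1.8 ] 2.877205134705107e-14
205 [ 0.09  0.23  1.98 -0.91  1.04  1.67] 1.085280265074388e-08
215 [ 0.01  0.16  2.06 -0.98  0.86  1.53] 3.409039168150647e-14
222 [-0.06  0.12  2.1  -1.02  0.74  1.43] 1.7062709540183533e-09
230 [-0.14  0.09  2.13 -1.04  0.59  1.29] 3.454247209155639e-09
```

```bash

python3 -m creep '[{"slide":[0.5,-1.5,0],"dr":[-8.3,-3.8,-1.4]},{"slide":[1,-2.9,0.5],"dr":[-16.6,-7.6,-2.9]},{"slide":[1.5,-4.4,0.8],"dr":[-25,-11.5,-4.3]},{"slide":[2,-5.9,1.2],"dr":[-33.3,-15.3,-5.8]},{"slide":[2.6,-7.3,1.5],"dr":[-41.6,-19.1,-7.2]},{"slide":[2.6,-7.3,1.5],"dr":[-41.6,-19.1,-7.2]},{"slide":[2.6,-7.3,1.5],"dr":[-41.6,-19.1,-7.2]}]'
python3 - <<'E'
from path import *
pos,R=grasp(194.2,-42,flip=True);go(pos,R)
cv2.imwrite("pics/w12.png",camera("wrist"))
E
```

```text
time_s: 18.92
eef_pos: [0.4982, 0.0649, 0.1876]
tool_rot: [2.362, 0.385, -0.116]
force: [0.8, -0.2, 1.8]
opening: 0.998
t 18.93 slide [-0.05  0.09 12.9 ] dr [-0.1 -0.   0.1] pos [0.4982 0.0649 0.1876] j [ 0.3134  0.2503  1.7265 -0.7237  1.4524  1.759 ] F [ 0.8146 -0.1977  1.8048] op 0.998
```

View pics/w12.png

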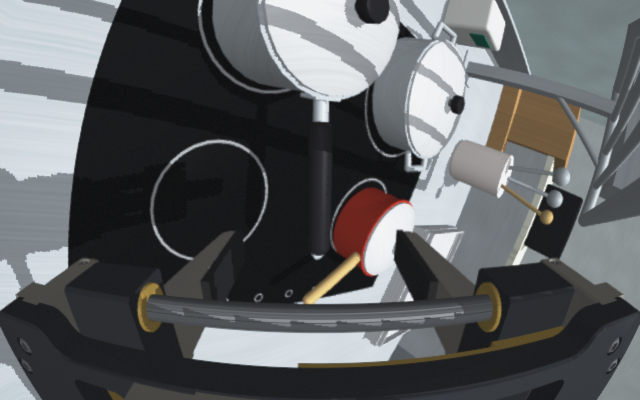

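```bash

python3 -m creep '[{"slide":[0,0.1,4],"dr":[0,0,0]},{"slide":[0,0.1,8],"dr":[0,0,0]},{"slide":[0,0.1,11],"dr":[0,0,0]},{"slide":[0,0.1,12.9],"dr":[0,0,0]},{"slide":[0,0.1,12.9],"dr":[0,0,0]},{"slide":[0,0.1,12.9],"dr":[0,0,0]}]'
python3 - <<'E'
from path import *
pos,R=grasp(194.2,-42,flip=True);go(pos,R)
cv2.imwrite("pics/w13.png",camera("wrist"))
E
```

```text
time_s: 19.73
eef_pos: [0.5026, -0.0235, 0.0952]
tool_rot: [2.361, 0.384, -0.113]
force: [-0.2, 0.8, -0.2]
opening: 1.0
t 19.73 slide [-0.1  -0.08  0.1 ] dr [-0.  -0.1 -0. ] pos [ 0.5026 -0.0235  0.0952] j [ 0.1512  0.3113  1.8656 -0.8133  1.2092  1.7982] F [-0.2108  0.7536 -0.1698] op 1.0
```

View pics/w13.png

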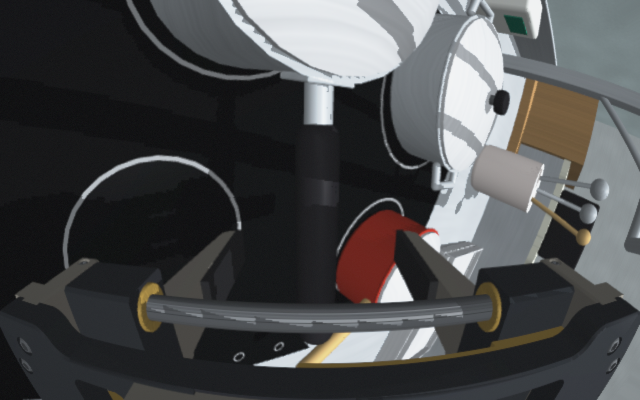

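```bash

python3 -m creep '[{"slide":[0,-0.1,0.1],"dr":[0,0,0]},{"slide":[0,-0.1,0.1],"dr":[0,0,0]},{"slide":[0,-0.1,0.1],"dr":[0,0,0]},{"slide":[0,-0.1,0.1],"dr":[0,0,0]},{"slide":[0,-0.1,0.1],"dr":[0,0,0]},{"slide":[0,-0.1,0.1],"dr":[0,0,0]},{"slide":[0,-0.1,0.1],"dr":[0,0,0]}]' 1.5 25
python3 - <<'E'
from path import *
go(*grasp(194.2,-42,flip=True))
s=st(); h=-Rn.from_rotvec(s['tool_rot']).apply([1,0,0]); print("ang",np.degrees(np.arctan2(h[1],h[0]))%360)
swing([2,6,10,14,18,22,26,29,32,34,35.4])
E
```

```text
time_s: 20.65
eef_pos: [0.5013, -0.0238, 0.0925]
tool_rot: [2.36, 0.385, -0.117]
force: [0.4, -0.7, 0.7]
opening: 0.26
t 20.65 slide [-0.03  0.11 -0.11] dr [-0.   0.   0.1] pos [ 0.5013 -0.0238  0.0925] j [ 0.1511  0.3149  1.8679 -0.8144  1.2069  1.8008] F [ 0.381  -0.7287  0.7036] op 0.26
ang 194.24736077760335
2 slide [0.05, 0.47, 0.41] dr [-0.38, 1.31, -1.46]
6 slide [0.22, 1.4, 1.21] dr [-1.15, 3.94, -4.38]
10 slide [0.48, 2.34, 1.98] dr [-1.92, 6.56, -7.29]
14 slide [0.81, 3.27, 2.73] dr [-2.69, 9.19, -10.21]
18 slide [1.23, 4.2, 3.45] dr [-3.46, 11.82, -13.13]
22 slide [1.73, 5.11, 4.14] dr [-4.23, 14.44, -16.05]
26 slide [2.3, 6.0, 4.79] dr [-5.0, 17.07, -18.97]
29 slide [2.78, 6.65, 5.25] dr [-5.58, 19.04, -21.15]
32 slide [3.3, 7.29, 5.69] dr [-6.16, 21.01, -23.34]
34 slide [3.67, 7.71, 5.97] dr [-6.54, 22.32, -24.8]
35.4 slide [3.93, 8.0, 6.16] dr [-6.81, 23.24, -25.82]
```

```bash

python3 -m creep '[{"slide":[0.05,0.47,0.41],"dr":[-0.38,1.31,-1.46]},{"slide":[0.22,1.4,1.21],"dr":[-1.15,3.94,-4.38]},{"slide":[0.48,2.34,1.98],"dr":[-1.92,6.56,-7.29]},{"slide":[0.81,3.27,2.73],"dr":[-2.69,9.19,-10.21]},{"slide":[1.23,4.2,3.45],"dr":[-3.46,11.82,-13.13]},{"slide":[1.73,5.11,4.14],"dr":[-4.23,14.44,-16.05]},{"slide":[2.3,6,4.79],"dr":[-5,17.07,-18.97]},{"slide":[2.78,6.65,5.25],"dr":[-5.58,19.04,-21.15]}]'
python3 - <<'E'
from path import *
go(*grasp(223.2,-42,flip=True))
s=st(); h=-Rn.from_rotvec(s['tool_rot']).apply([1,0,0]); a=np.degrees(np.arctan2(h[1],h[0]))%360; print("ang",a)
swing([2,4,229.7-a])
im=camera("top");cv2.imwrite("pics/top14.png",cv2.resize(im[110:330,180:480],None,fx=2.5,fy=2.5))
E
```

```text
time_s: 21.65
eef_pos: [0.5494, -0.0993, 0.0925]
tool_rot: [2.188, 0.966, 0.123]
force: [-0.6, 0.4, -1.4]
opening: 0.231
t 21.65 slide [ 0.02  0.1  -0.13] dr [ 0.  -0.   0.2] pos [ 0.5494 -0.0993  0.0925] j [-0.0718  0.1157  2.1092 -1.0263  0.7098  1.4099] F [-0.6136  0.4298 -1.4145] op 0.231
ang 223.37883076636703
2 slide [0.05, 0.47, 0.41] dr [-0.38, 1.31, -1.46]
4 slide [0.13, 0.94, 0.81] dr [-0.77, 2.63, -2.92]
6.321169233632958 slide [0.24, 1.48, 1.27] dr [-1.22, 4.15, -4.61]
```

View pics/top14.png

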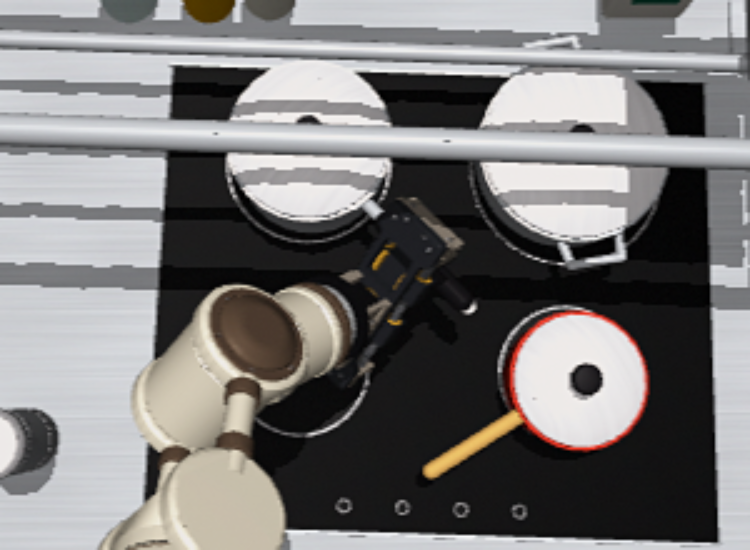

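```bash

python3 -m creep '[{"slide":[0.05,0.47,0.41],"dr":[-0.38,1.31,-1.46]},{"slide":[0.13,0.94,0.81],"dr":[-0.77,2.63,-2.92]},{"slide":[0.24,1.48,1.27],"dr":[-1.22,4.15,-4.61]},{"slide":[0.24,1.48,1.27],"dr":[-1.22,4.15,-4.61]},{"slide":[0.24,1.48,1.27],"dr":[-1.22,4.15,-4.61]}]'
python3 - <<'E'
from path import *
go(*grasp(229.7,-42,flip=True))
s=st(); h=-Rn.from_rotvec(s['tool_rot']).apply([1,0,0]); a=np.degrees(np.arctan2(h[1],h[0]))%360; print("ang",a)
im=camera("top");cv2.imwrite("pics/top15.png",cv2.resize(im[110:330,180:480],None,fx=2.5,fy=2.5))
im=camera("scene");cv2.imwrite("pics/s15.png",cv2.resize(im[170:370,170:470],None,fx=2.6,fy=2.6))
E
```

```text
time_s: 22.32
eef_pos: [0.5643, -0.1115, 0.0925]
tool_rot: [2.136, 1.083, 0.173]
force: [-0.2, -2.5, -0.4]
opening: 0.235
t 22.32 slide [ 0.02  0.18 -0.07] dr [-0.1  0.2 -0.1] pos [ 0.5643 -0.1115  0.0925] j [-0.1326  0.0942  2.1331 -1.0422  0.5948  1.3011] F [-0.163  -2.509  -0.4216] op 0.235
ang 229.49251415192458
```

View pics/top15.png

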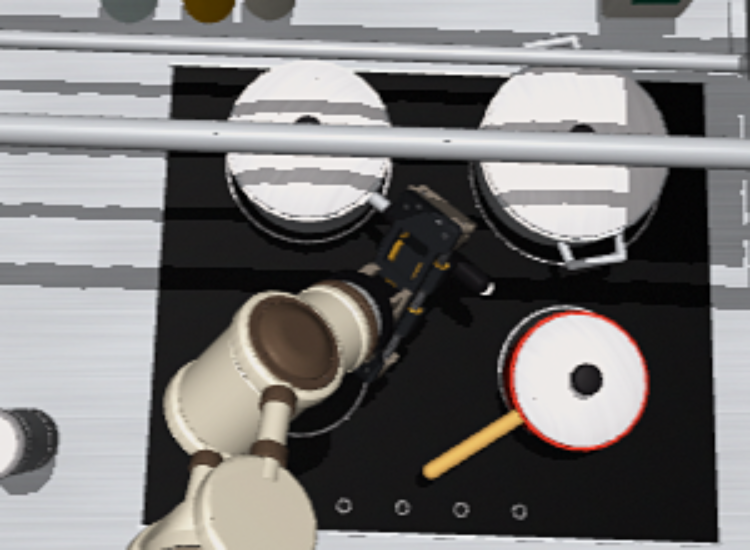

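View pics/s15.png

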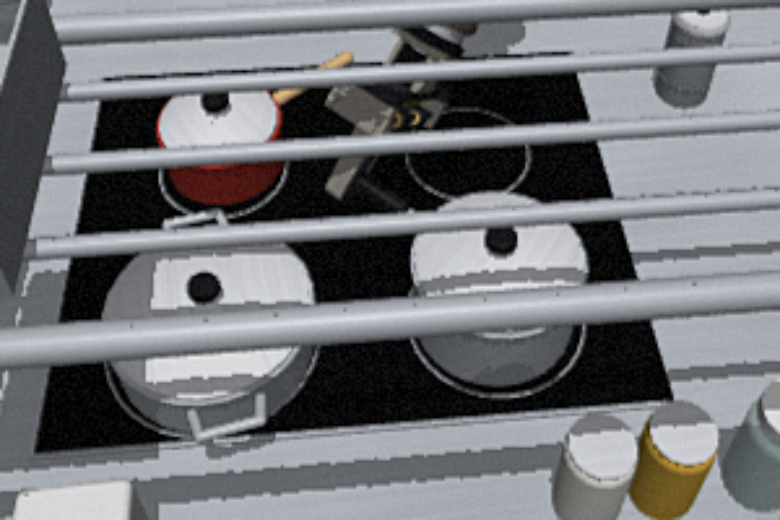

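```bash

python3 -m creep '[{"slide":[0,0,0],"dr":[0,0,0]},{"slide":[0,0,0],"dr":[0,0,0]},{"slide":[0,0,0],"dr":[0,0,0]},{"slide":[0,0,0],"dr":[0,0,0]},{"slide":[0,0,0],"dr":[0,0,0]},{"slide":[0,0,0],"dr":[0,0,0]}]' 9.19
python3 -m creep '[{"slide":[0,0,-3],"dr":[0,0,0]},{"slide":[0,0,-7],"dr":[0,0,0]},{"slide":[0,0,-11],"dr":[0,0,0]},{"slide":[0,0,-15],"dr":[0,0,0]},{"slide":[0,0,-18],"dr":[0,0,0]}]'
python3 - <<'E'
from path import *
im=camera("top");cv2.imwrite("pics/top16.png",cv2.resize(im[110:330,180:480],None,fx=2.5,fy=2.5))
R=Rn.from_rotvec([3.104,.48,0]); 
pos=[.38,.323,.26]; go(pos,R); chk(pos,R)
print("can",[ (r['conf'],r['extent']) for r in trace("top","cream_can_mid")[:2]])
E
```

```text
time_s: 23.18
eef_pos: [0.5648, -0.1113, 0.0925]
tool_rot: [2.136, 1.084, 0.174]
force: [-0.0, -0.5, -0.6]
opening: 0.866
time_s: 23.8
eef_pos: [0.4894, -0.0128, 0.2253]
tool_rot: [2.135, 1.084, 0.176]
force: [1.7, 0.4, 0.5]
opening: 1.002
t 23.85 slide [ 17.42 -17.85 -25.06] dr [44.  -1.7 34.5] pos [ 0.4902 -0.0114  0.2282] j [ 0.1183 -0.2833  2.1683 -0.7896  0.9734  1.1158] F [1.701  0.875  1.5727] op 1.001
[ 0.19 -0.25  2.09 -0.68  1.09  1.17] 0.0
[ 0.25 -0.22  2.02 -0.58  1.2   1.23] 0.0
[ 0.3  -0.19  1.96 -0.48  1.28  1.3 ] 0.0
[ 0.34 -0.16  1.9  -0.39  1.35  1.38] 0.0
[ 0.38 -0.13  1.85 -0.29  1.41  1.46] 0.0
[ 0.41 -0.11  1.8  -0.19  1.44  1.55] 0.0
[ 0.44 -0.09  1.77 -0.1   1.46  1.63] 0.0
[ 0.46 -0.07  1.74 -0.    1.47  1.73] 0.0
can [(0.88, [160.6, 270.7, 204.1, 299.3])]
```

View pics/top16.png

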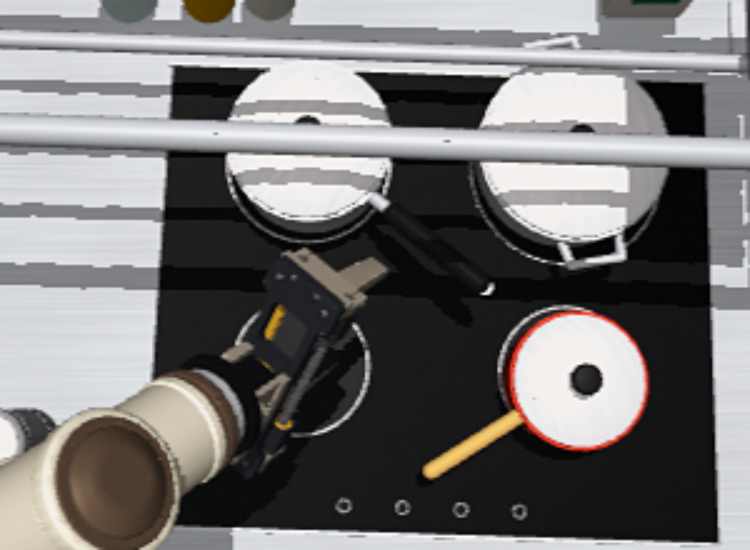

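```bash

python3 -m creep '[{"slide":[2.5,-2.6,-4],"dr":[6.3,-0.2,4.9]},{"slide":[5,-5.1,-7.6],"dr":[12.6,-0.5,9.9]},{"slide":[7.5,-7.7,-11],"dr":[18.9,-0.7,14.8]},{"slide":[10,-10.2,-14.5],"dr":[25.1,-1,19.7]},{"slide":[12.4,-12.7,-18],"dr":[31.4,-1.2,24.6]},{"slide":[15,-15.3,-21.5],"dr":[37.7,-1.5,29.6]},{"slide":[17.4,-17.9,-25.1],"dr":[44,-1.7,34.5]},{"slide":[17.4,-17.9,-25.1],"dr":[44,-1.7,34.5]}]'
python3 -m creep '[{"slide":[0,0,0],"dr":[0,0,0]},{"slide":[0,0,0],"dr":[0,0,0]}]'
python3 - <<'E'
from path import *
im=camera("wrist");R=Rn.from_rotvec([3.104,.48,0]); go([.38,.323,.071],R)
cv2.imwrite("pics/w17.png",im)
s=monitor.observe();M=np.array(camera_model("wrist")["tool_from_camera"]);K=np.array(camera_model("wrist")["K"])
def wp(X):
    T=Rn.from_rotvec(s['tool_rot']); p=T.inv().apply(np.atleast_2d(X)-s['eef_pos']); c=(p-M[:3,3])@M[:3,:3]
    th=np.arctan2(np.linalg.norm(c[:,:2],axis=1),c[:,2]); ph=np.arctan2(c[:,1],c[:,0]); return np.c_[K[0,2]+K[0,0]*th*np.cos(ph),K[1,2]+K[0,0]*th*np.sin(ph)]
print(wp([[.38,.323,.138],[.39,.323,.138],[.38,.333,.138]]))
t=im[150:260,260:380]; cv2.imwrite("pics/w17z.png",cv2.resize(t,None,fx=5,fy=5))
E
```

```text
time_s: 24.9
eef_pos: [0.3802, 0.3214, 0.2551]
tool_rot: [3.105, 0.477, -0.01]
force: [0.8, -0.2, -0.4]
opening: 1.004
time_s: 25.15
eef_pos: [0.38, 0.3203, 0.2552]
tool_rot: [3.104, 0.476, -0.01]
force: [0.4, -0.2, 0.2]
opening: 1.001
t 25.2 slide [ 0.19 -0.24 18.44] dr [-0.   0.3 -0.2] pos [0.38   0.3205 0.2554] j [ 0.4564 -0.0682  1.7508  0.001   1.465   1.723 ] F [ 0.2635 -0.3138  0.4273] op 1.0
[[317.6936 194.2778]
 [320.8318 184.533 ]
 [307.6894 191.2465]]
```

View pics/w17z.png

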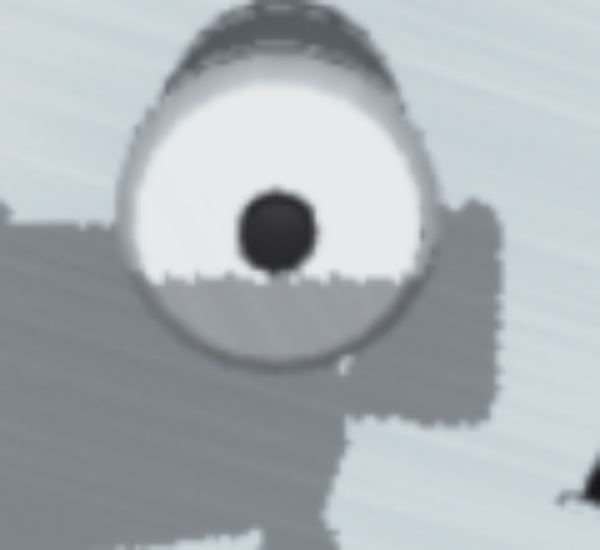

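```bash

python3 -m creep '[{"slide":[0,-0.4,5],"dr":[0,0.3,0]},{"slide":[0,-0.4,10],"dr":[0,0.3,0]},{"slide":[0,-0.4,14],"dr":[0,0.3,0]},{"slide":[0,-0.4,17],"dr":[0,0.3,0]},{"slide":[0,-0.4,18.4],"dr":[0,0.3,0]},{"slide":[0,-0.4,18.4],"dr":[0,0.3,0]}]' 9.19
python3 -m creep '[{"slide":[0,0,0],"dr":[0,0,0]},{"slide":[0,0,0],"dr":[0,0,0]},{"slide":[0,0,0],"dr":[0,0,0]},{"slide":[0,0,0],"dr":[0,0,0]},{"slide":[0,0,0],"dr":[0,0,0]}]' 5.5 20
python3 - <<'E'
from path import *
R=Rn.from_rotvec([3.104,.48,0]); go([.38,.323,.16],R)
E
```

```text
time_s: 25.95
eef_pos: [0.3773, 0.3246, 0.0715]
tool_rot: [-3.105, -0.477, 0.003]
force: [-0.2, 0.4, 0.2]
opening: 0.998
time_s: 26.58
eef_pos: [0.3783, 0.3252, 0.0728]
tool_rot: [-3.104, -0.477, -0.002]
force: [0.1, -2.2, 5.2]
opening: 0.7
t 26.57 slide [ 0.11  0.25 -8.72] dr [-0.1 -0.1 -0.1] pos [0.3783 0.3252 0.0728] j [0.4668 0.1243 1.9353 0.0007 1.0805 1.7325] F [ 0.0669 -2.2148  5.1909] op 0.7
```

```bash

python3 -m creep '[{"slide":[0,0,-3],"dr":[0,0,0]},{"slide":[0,0,-7],"dr":[0,0,0]},{"slide":[0,3,-8],"dr":[0,0,0]},{"slide":[-0.5,8,-8],"dr":[0,0,0]},{"slide":[-0.8,13,-8],"dr":[0,0,0]},{"slide":[-1.2,18,-8],"dr":[0,0,0]},{"slide":[-1.5,23,-8],"dr":[0,0,0]},{"slide":[-1.7,27,-8],"dr":[0,0,0]}]'
python3 - <<'E'
from path import *
R=Rn.from_rotvec([3.104,.48,0]); go([.451,.041,.1528],R)
E
```

```text
time_s: 27.58
eef_pos: [0.4415, 0.0608, 0.1505]
tool_rot: [-3.103, -0.475, 0.004]
force: [-0.3, 0.5, -4.1]
opening: 0.707
t 27.57 slide [ 0.31  2.17 -0.24] dr [-0.2  0.1 -0.2] pos [0.4415 0.0608 0.1505] j [-0.1364 -0.1243  2.0142  0.0013  1.2545  1.1302] F [-0.3077  0.5207 -4.098 ] op 0.707
```

```bash

python3 -m creep '[{"slide":[0.3,2.2,0],"dr":[0,0,0]},{"slide":[0.3,2.2,0],"dr":[0,0,0]},{"slide":[0.3,2.2,3],"dr":[0,0,0]},{"slide":[0.3,2.2,5],"dr":[0,0,0]},{"slide":[0.3,2.2,5],"dr":[0,0,0]},{"slide":[0.3,2.2,5],"dr":[0,0,0]}]'
python3 - <<'E'
from path import *
R=Rn.from_rotvec([3.104,.48,0]); go([.451,.041,.078],R)
cv2.imwrite("pics/w18.png",camera("wrist"))
im=camera("top");cv2.imwrite("pics/top18.png",cv2.resize(im[110:330,180:480],None,fx=2.5,fy=2.5))
E
```

```text
time_s: 28.32
eef_pos: [0.4519, 0.0428, 0.1022]
tool_rot: [-3.104, -0.478, -0.0]
force: [1.0, -0.2, -3.5]
opening: 0.706
t 28.32 slide [-0.14  0.15  2.42] dr [-0.1 -0.  -0.1] pos [0.4519 0.0428 0.1022] j [-0.1736 -0.0375  2.037   0.0012  1.1422  1.0911] F [ 1.0018 -0.246  -3.4657] op 0.706
```

View pics/w18.png

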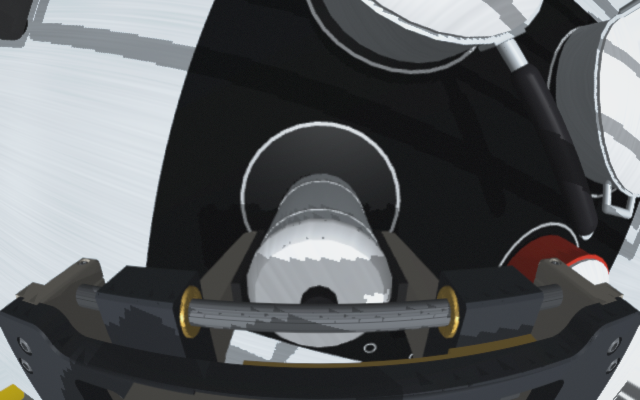

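```bash

python3 -m creep '[{"slide":[-0.1,0.1,1.2],"dr":[0,0,0]},{"slide":[-0.1,0.1,2],"dr":[0,0,0]},{"slide":[-0.1,0.1,2.3],"dr":[0,0,0]},{"slide":[-0.1,0.1,2.4],"dr":[0,0,0]},{"slide":[-0.1,0.1,2.4],"dr":[0,0,0]}]'
python3 -c "
from h import *
go([.451,.041,.078])"
```

```text
time_s: 29.05
eef_pos: [0.452, 0.0413, 0.079]
tool_rot: [-3.104, -0.476, -0.002]
force: [-3.2, 2.0, 8.1]
opening: 0.704
t 29.05 slide [-0.11 -0.    0.1 ] dr [0. 0. 0.] pos [0.452  0.0413 0.079 ] j [-0.1776 -0.0013  2.0534  0.0021  1.0891  1.0877] F [-3.1525  1.9848  8.1085] op 0.704
```

```bash

python3 -m creep '[{"slide":[0,0,-0.05],"dr":[0,0,0]},{"slide":[0,0,-0.05],"dr":[0,0,0]},{"slide":[0,0,-0.05],"dr":[0,0,0]},{"slide":[0,0,-0.05],"dr":[0,0,0]}]' 9.19
python3 -m creep '[{"slide":[0,0,-3],"dr":[0,0,0]},{"slide":[0,0,-8],"dr":[0,0,0]},{"slide":[0,0,-13],"dr":[0,0,0]},{"slide":[0,0,-17],"dr":[0,0,0]},{"slide":[-3,3,-17],"dr":[0,0,0]},{"slide":[-8,6,-17],"dr":[0,0,0]},{"slide":[-12,8,-17],"dr":[0,0,0]},{"slide":[-12,8,-17],"dr":[0,0,0]}]'
python3 - <<'E'
from h import *
go([.451,.041,.078])
im=camera("top");cv2.imwrite("pics/top19.png",cv2.resize(im[110:330,180:480],None,fx=2.5,fy=2.5))
im=camera("scene");cv2.imwrite("pics/s19.png",cv2.resize(im[170:370,170:470],None,fx=2.6,fy=2.6))
cv2.imwrite("pics/w19.png",camera("wrist"))
E
```

```text
time_s: 29.55
eef_pos: [0.4511, 0.041, 0.0781]
tool_rot: [-3.104, -0.477, 0.001]
force: [-0.4, -0.3, -0.7]
opening: 0.999
time_s: 30.55
eef_pos: [0.3597, -0.073, 0.2481]
tool_rot: [-3.106, -0.47, -0.0]
force: [0.4, 0.9, 0.8]
opening: 1.001
t 30.55 slide [12.09 -8.19 17.01] dr [0. 0. 0.] pos [ 0.3597 -0.073   0.2481] j [-0.5333 -0.4538  2.0764  0.0002  1.519   0.7375] F [0.3593 0.8801 0.776 ] op 1.001
```

View pics/top19.png

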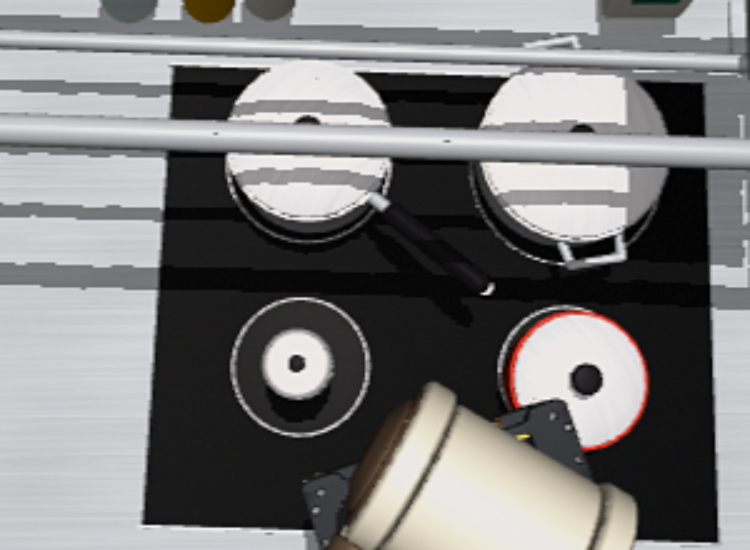

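View pics/s19.png

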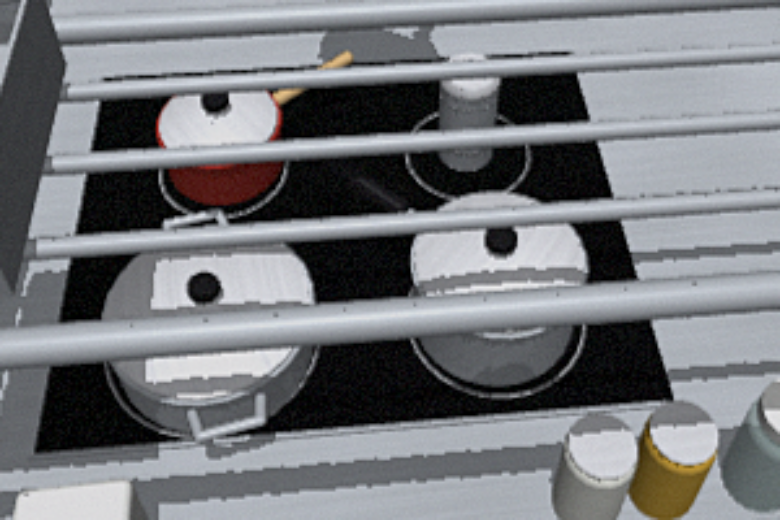

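View pics/w19.png

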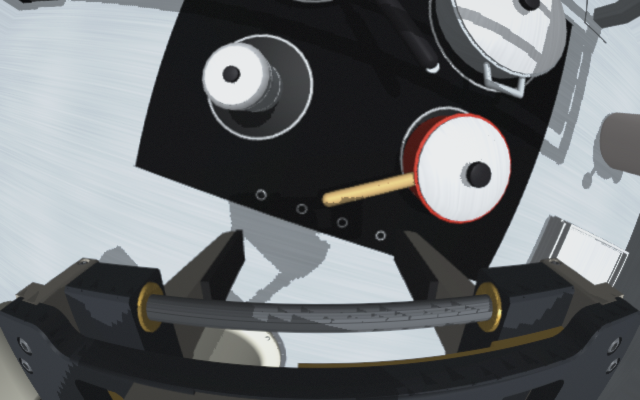

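```bash
python3 - <<'E'
from h import *
z=lambda a:np.array(a)/2.5+[180,110]; s=lambda a:np.array(a)/2.6+[170,170]
t=back("top",z((489,289)),.119)[0]; k=back("scene",s((502,238)),.138)[0]; k0=back("scene",s((505,238)),.138)[0]
m=back("top",z((378,202)),.09)[0]
print("tip",t,"knob",k,k0,"neck",m)
for a,b in((k,t),(m,t)): print(np.degrees(np.arctan2(*(b-a)[[1,0]]))%360)
print("rim",back("top",z([(309,61),(309,221),(226,141),(392,141)]),.101))
print("can",back("top",z((297,364)),.144),"ring",back("top",z((300.5,367)),.006))
E
```

```text
tip [ 0.518  -0.1443  0.119 ] knob [0.6745 0.0304 0.138 ] [0.6749 0.0331 0.138 ] neck [ 0.6085 -0.0405  0.09  ]
228.13344323733403
228.9115157824098
rim [[ 0.7518  0.028   0.101 ]
 [ 0.5877  0.0278  0.101 ]
 [ 0.6688  0.1105  0.101 ]
 [ 0.6682 -0.0547  0.101 ]]
can [[0.4476 0.0372 0.144 ]] ring [[0.449  0.0395 0.006 ]]
```

```bash
python3 -c "
from station import arm; print(arm.sign_off())"
```

```text
the job is handed in; nothing more can be done
None
```

The job is done and handed in at about 31 s of the 72 s allowed.

I stood the cream can on the bench to the left of the hob. I then turned the saucepan about its own axis, from about 99° to 229°, so the handle passed over the front-left ring. I gripped the handle three times, tilting the tool to stay clear of the shelf. Last, I put the can back on the front-left ring.

My last checks, from the top and scene pictures:
- **Saucepan handle:** it points at about 228–229°; the direction to the middle of the hob is about 229.7°. It is clear of the other pans.
- **Saucepan position:** it stands on its ring, about 3 mm off centre and 2–3 mm from where it started. The cameras differ by a few mm.
- **Pan base on the glass:** I judged this from the steady tool height and small forces. At one point the tool took up to 2.3 N of the pan's weight, so the base may have been slightly unloaded then.
- **Cream can:** upright, with its axis about 2–3 mm from the ring centre.
- **Casserole and milk pan:** they look unmoved.
- **Shelf:** no contact showed in the pictures or the force readings, and the gripper was modelled as clearing it by about 40 mm.
- **Force:** the highest wrist reading was about 9 N, when setting the can down.

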